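# Load the dressing stone in the push-pull clamp

## Task

Pull the clamp's knob straight out to its click so that the jaw opens and stays open, and do not strain it past the click. Then take the largest of the three stones out of the drying rack, lay it down flat on the worktop and let go, pick it up again across its width and set it flat on the clamp's bed between the jaw and the fence. Let go of it there and push the knob fully home so that the jaw grips the stone; the two smaller stones stay in the rack.

Things in the scene. Friction and masses are not known exactly. Their poses are not given: they have to be found in the camera images.
- clamp: Stone clamp, fixed: base plate 215x90x10 mm. Origin on the worktop under the bed; x from knob to fence, y left, z up. Bed: block with rubber top, x -25 to 37 mm, 34 mm wide (less than the stone, so fingers reach down beside it), top z 38 mm. Fence: upright plate, face at x 37 mm, 44 mm wide, top z 50 mm. Grey knob housing: x -148 to -76 mm, 56 mm wide, top z 45 mm. Beside the bed: base plate only.
- bed (a point): Point on the bed's surface, 38 mm above the worktop, over the clamp's origin; axes as the clamp's. With the knob out, the gap between jaw and fence runs from x = -46 to +37 mm, so a stone laid with its centre at x = -4 mm has 6 mm free at either end. Between clamp and rack stands a drawer chest 13 cm high, and beyond x = 0.57 m a cabinet hangs: carry things over the chest, short of the cabinet.
- jaw: Sprung rubber jaw, 40 mm wide, top z 53 mm, moved by the knob: its face is at the clamp's x = -30 mm with the knob in, about -46 mm with the knob out at its click. Pushes the stone to the fence and holds it there with about 4 N when the knob is in. Origin at the clamp's origin with the knob in; moves to the clamp's -x as it opens.
- knob_grip (a point): Middle of the black push-pull knob (25 mm diameter at its foot, 31 mm near its top, 25 mm long, on a thin stem in a 21 mm collar). Its z axis is the knob's axis, pointing straight out: 30 degrees from vertical, leaning to the clamp's -x. With the knob in it is 36 mm out along the axis from the housing's top at the clamp's x -108, z 45 mm; the collar's end is 23 mm below it.
- knob_top (a point): Centre of the knob's flat top, 11 mm farther out along the axis than knob_grip; axes as knob_grip. The place to press when pushing the knob in.
- stem (a joint): How far the knob's stem is out (m): 0 in, 0.016 out. A spring detent holds it at either end (the on click is the outer one). Pulling, it resists at once with about 12 N; this falls to nothing half-way, then the knob draws itself out to the click with growing force and stays. It stops hard. Pushing in feels the same reversed (up to about 15 N, the jaw's spring included), ending at a hard stop.
- knob (a joint): How far the knob itself is strained along its stem (m), normally 0. It gives against a stiff spring once it is pulled outwards with more than 15 N, so only when one goes on pulling at the click: 2 mm at 19 N, 4 mm at 23 N. More than 5 mm (25 N) counts as strained; it springs back when let go.
- stone_mid (a point): Centre of the large dressing stone: dark slab 43 mm wide (x), 70 mm long (y), 14 mm thick (z), about 0.1 kg. It starts on its long edge in the rack (x vertical, z across the slot), lower edge 12 mm, upper 55 mm above the worktop. Stood free on that edge it balances, and a light sideways push near its top tips it flat.
- small_stone_a_mid (a point): Centre of a small stone, 31x45x14 mm, on its long edge in the rack. It stays there.
- small_stone_b_mid (a point): Centre of another small stone, 31x45x12 mm, on its long edge in the rack. It stays there.
- rack: Wooden drying rack, fixed: board 80 (x) by 205 (y) by 12 mm, origin under its centre. Places at y = -65, 0, 65 mm, each with four 8 mm pegs (tops z 26 mm) that leave 17 mm for a stone standing with its length along x. Which stone is where varies. The worktop on the robot's side of the rack, to about 15 cm from its centre, is free for laying the stone down.

How it is judged:
By the outcome, as a careful person would: the job done as asked, in the order asked, and still so for the second after the job is handed in, with the robot touching nothing.
It also fails if it takes over 72 s, if anything falls off the work surface, if the arm or the gripper's body presses on something with over 40 N, if the wrist force passes 120 N, or if a joint passes its speed limit or range.

## Robot

A 6-joint arm with a two-finger parallel gripper is mounted at the origin on the work surface; the furniture and walls round the work are solid. World frame = base frame: x ahead of the robot, y to its left, z up, the work surface at z = 0. Lengths are in m, angles in rad, forces in N, time in s.
With the tool pointing down it reaches from about 0.35 to 0.975 m from the base axis. Payload 17.4 kg.
Tool frame: the origin (TCP) lies on the centre line of the jaws, within the pads' length; the fingertips stand 22 mm ahead of it and the grasp point (between the pads) lies 3 mm ahead of it (r.tcp_to_tips is the z of the fingertips in the tool frame, in m); z points along the fingers, y is the line along which they close (so a half turn about z gives the same grasp; the last joint's range is limited). The gripper opens to 85 mm and grips with 20 to 120 N. Pads are 22 mm wide; open, the fingers measure 114 mm over their backs; the gripper's body (76 mm by 85 mm) begins 54 mm behind the grasp point. The pads swing forward as they close: fully open they stand 13 mm farther back than shut.
Start: joints at [1.233, 0.116, 1.442, -0, 1.584, -0.038], TCP at [0.199, 0.645, 0.215] pointing down, gripper open.
Joint ranges: [-2.83, 2.83], [-0.83, 2.19], [0.07, 2.5], [-1.14, 4.28], [0.01, 3], [-2.97, 2.97]. Speed limits (rad/s): [1.89, 1.89, 2.22, 3.14, 3.14, 3.14].

## Interface

Orientations are given as a 3x3 rotation matrix whose columns are the frame's x, y, z axes.
In Python, from cell import r, snapshot, camera_params, order gives the robot as it stands.
- The arm moves only by the tool apply_moves, never from a script. Its argument "targets" is a list of rows, each a list of 3 entries, a list of its own where there are three numbers: the shift along the tool's x, y, z in m, then the turn, a rotation vector about the tool's x, y, z in degrees, then the closure, from 0 (fully open) to 1 (shut). In form: [[[x, y, z], [rx, ry, rz], gripper], ...]. A call has exactly 8 rows; each row shifts and turns the commanded pose from where the row before left it, along the tool's axes as they then stand; what a row does not reach is not made up. A row lasts 1/12 s, in which the tool goes at most 41.7 mm and 7.16 degrees, less where a joint would pass 70% of its speed; a pose out of reach is approached as far as the arm can. A call with a gripper value outside its range is refused whole. The fingers move at their own pace and stop on an object; "grip_force" is the grip in N (left out, the last holds). Time passes only in rows, so rows that do not move let the fingers close, or fill a call up. It gives the time, the measured TCP pose, the force, the opening and the grip force at its end, in the units of the state.
- r.get_obs(): the state, without advancing time (a new reading comes with each control period).
- snapshot(name): name is "scene" or "top"; returns the picture (420x560x3 uint8, red, green, blue); there is no depth.
- camera_params(name): a dict with "fx", "fy", "cx", "cy" (pixels), "R" (3x3) and "t" (3): a world point X has camera coordinates R X + t. Camera axes: x right, y down, z forward; pixel columns grow to the right and rows downward; lengths in m; the calibration is good to about 2 mm. A picture is of the moment at which its call begins. camera_params takes no time and is no camera call.
- order.job_done(): hands the job in; it is judged then, once.
The state is a dict: "t": time; "qpos": joint angles; "joint_vel": joint speeds; "tau": joint torques, N m; "tcp_pos": TCP position; "orientation": TCP orientation; "force": force on the tool from outside, world axes, zero at the start; "ft_torque": the same for the moment, N m; "finger_gap": finger opening in m; "grip_force": force on a finger pad.
Only numpy, scipy, OpenCV 4.12 (cv2) and the standard library are available. Lean on these libraries where they do the work, as an engineer would, in place of code of your own. Each camera call takes 0.05 s, during which the arm holds its last target. There are 200 camera calls.

## Working session

There is one attempt and no reset: what is moved stays moved. The work goes in short steps, Python scripts to look and compute and a tool call to move; the robot and the scene stay as the last step left them, time stands still between calls to the robot, and variables do not carry over. Pictures are saved under pics/ and viewed, at most 10 in all, crops included, and the job is handed in when it is done.

Besides the shell and the picture viewer there is one more tool, called after "Call:" as a command line: name --argument value ..., lists and objects as JSON in quotes. apply_moves: Moves the arm, as the interface text tells. Its arguments: {"type":"object","properties":{"targets":{"type":"array"},"grip_force":{"type":"number"}},"required":["targets"]}

```bash
ls; mkdir -p pics
python3 - <<'E'
from cell import r,snapshot,camera_params
import cv2,numpy as np
np.set_printoptions(precision=4,suppress=True)
for n in("scene","top"):
    im=snapshot(n);cv2.imwrite(f"pics/{n}0.png",im[:,:,::-1]);p=camera_params(n);print(n,p)
o=r.get_obs();print(o,r.tcp_to_tips)
E
```

```text
pics
scene {'fx': 476.44111449408916, 'fy': 476.44111449408916, 'cx': 277.99009409574256, 'cy': 208.33297354150542, 'R': array([[ 0.6403, -0.7681, -0.0003],
       [-0.3725, -0.3102, -0.8746],
       [ 0.6717,  0.5602, -0.4848]]), 't': array([-0.2785,  0.2446,  0.899 ])}
top {'fx': 395.6503833068245, 'fy': 395.6503833068245, 'cx': 283.50797295022767, 'cy': 214.0829939599315, 'R': array([[ 0.0082, -1.    , -0.0005],
       [-0.9873, -0.008 , -0.1587],
       [ 0.1587,  0.0018, -0.9873]]), 't': array([0.0378, 0.4682, 1.009 ])}
{'t': 0.1, 'qpos': array([ 1.2332,  0.1165,  1.4421,  0.    ,  1.584 , -0.0378]), 'joint_vel': array([ 0.0003, -0.0014, -0.002 ,  0.0001, -0.0014,  0.0005]), 'tau': array([  0.0017, -73.3666, -63.3791,  -0.0001,   0.0054,   0.    ]), 'tcp_pos': array([0.1993, 0.6447, 0.2148]), 'orientation': array([[-0.9554,  0.2953, -0.0003],
       [ 0.2953,  0.9554, -0.001 ],
       [ 0.    , -0.001 , -1.    ]]), 'force': array([1.1841, 0.8544, 0.3628]), 'ft_torque': array([-0.0285, -0.0187, -0.0199]), 'grip_force': 0.0, 'finger_gap': 0.08513678966028633} 0.022
```

View pics/scene0.png

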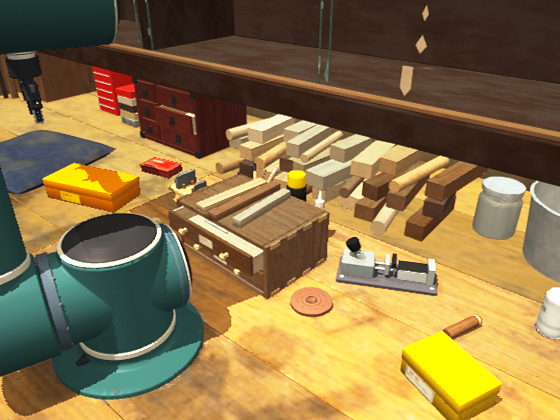

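View pics/top0.png

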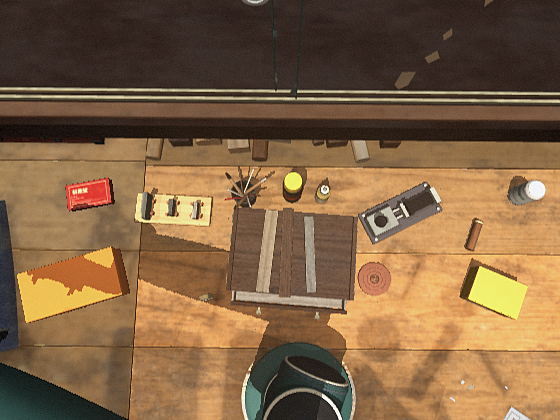

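The scene view shows the clamp at about (387,270) and the rack partly hidden behind the chest at (190,183). The top view shows the clamp at (400,213), with its knob at (382,222), and the rack at (174,209) with the big stone apparently at left (148,206). I'll enlarge both.

Run:
```python
import cv2,numpy as np
t=cv2.imread("pics/top0.png");s=cv2.imread("pics/scene0.png")
c=lambda im,x,y,w,h:cv2.resize(im[y:y+h,x:x+w],(400,300),interpolation=cv2.INTER_CUBIC)
a=c(t,350,170,100,75);b=c(t,130,175,100,75);d=c(s,330,225,120,90);e=c(s,150,150,80,60)
cv2.imwrite("pics/crop0.png",np.vstack([np.hstack([a,b]),np.hstack([d,e])]))
```

```text
(no output)
```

View pics/crop0.png

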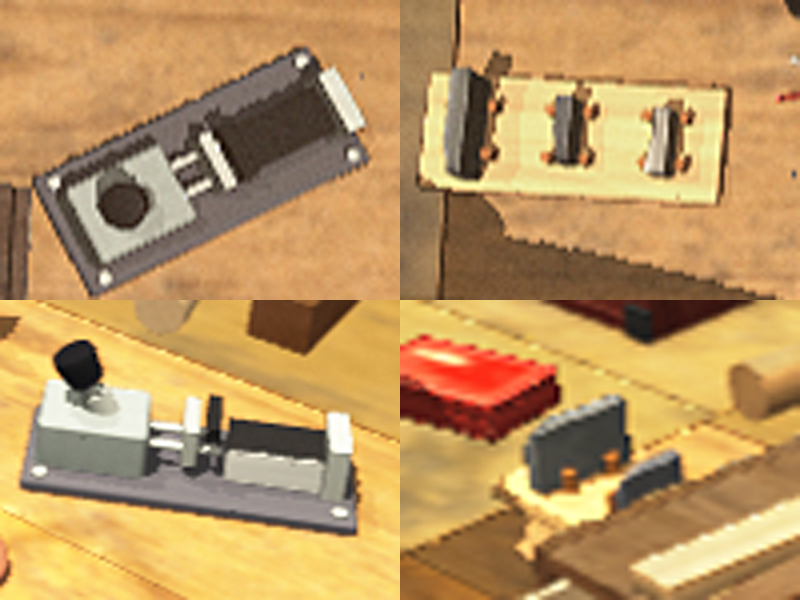

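```bash
cat > h.py <<'E'
import cv2,numpy as np
from scipy.optimize import least_squares
from cell import r,snapshot,camera_params
np.set_printoptions(precision=4,suppress=True)
P={n:camera_params(n) for n in("scene","top")}
def proj(n,X):
    p=P[n];c=np.atleast_2d(X)@p["R"].T+p["t"]
    return c[:,:2]/c[:,2:]*[p["fx"],p["fy"]]+[p["cx"],p["cy"]]
def place(q,L): 
    c,s=np.cos(q[2]),np.sin(q[2]);L=np.atleast_2d(L)
    return np.c_[q[0]+c*L[:,0]-s*L[:,1],q[1]+s*L[:,0]+c*L[:,1],L[:,2]]
E
cat > fit.py <<'E'
from h import *
def un(u,s,o): return (np.array(u,float)+.5)/s-.5+o
A=lambda x,y:un([x,y],4,[350,170]); B=lambda x,y:un([x-400,y],4,[130,175]); S=lambda x,y:un([x,y-300],10/3,[330,225])
k=np.array([-.108,0,.045])+.047*np.array([-.5,0,np.sqrt(.75)])
b0=-.158;b1=.057
obs=[("top",[b0,.045,.01],A(35,178)),("top",[b1,.045,.01],A(303,47)),("top",[b1,-.045,.01],A(370,155)),("top",[b0,-.045,.01],A(95,295)),
("top",[.037,.022,.05],A(320,70)),("top",[.037,-.022,.05],A(352,132)),("top",k-.2*0,A(122,200)),
("scene",[b0,-.045,.01],S(22,480)),("scene",[b1,-.045,.01],S(356,524)),("scene",[.037,-.022,.05],S(328,415)),("scene",[-.148,-.028,.045],S(38,394))]
def f(q):
    e=[]
    for n,L,u in obs:
        L=np.array(L,float)
        if abs(L[2]-.01)<1e-6:L[0]+=q[3]
        e.append(proj(n,place(q,L))[0]-u)
    return np.array(e)
s=least_squares(lambda q:f(q).ravel(),[.5,-.33,-1.1,0],loss="soft_l1");print("clamp",s.x,np.degrees(s.x[2]));print(f(s.x))
ro=[([.04,.1025,.012],B(432,72)),([.04,-.1025,.012],B(732,88)),([-.04,-.1025,.012],B(722,204)),([-.04,.1025,.012],B(418,188))]
g=lambda q:np.array([proj("top",place(q,L))[0]-u for L,u in ro])
s2=least_squares(lambda q:g(q).ravel(),[.5,.28,0.]);print("rack",s2.x,np.degrees(s2.x[2]));print(g(s2.x))
print("slots",place(s2.x,[[0,.065,0.0335],[0,0,0],[0,-.065,0]]))
print("knob grip",place(s.x,[np.array([-.108,0,.045])+.036*np.array([-.5,0,np.sqrt(.75)])]))
# overlay check
def box(x0,x1,y0,y1,z0,z1): 
    return [np.array([[a,b,c] for c in(z0,z1)]) for a in(x0,x1) for b in(y0,y1)]+[np.array([[a,b,c] for b in(y0,y1)]) for a in(x0,x1) for c in(z0,z1)]+[np.array([[a,b,c] for a in(x0,x1)]) for b in(y0,y1) for c in(z0,z1)]
th=np.linspace(0,2*np.pi,25);ax=np.array([-.5,0,.75**.5]);u=np.array([.75**.5,0,.5])
ring=lambda d,rad:np.array([-.108,0,.045])+d*ax+rad*(np.cos(th)[:,None]*u+np.sin(th)[:,None]*[0,1,0])
C=box(b0+s.x[3],b1+s.x[3],-.045,.045,0,.01)+box(-.148,-.076,-.028,.028,.01,.045)+box(-.025,.037,-.017,.017,.01,.038)+box(.037,.042,-.022,.022,.01,.05)+[ring(.047,.0155),ring(.023,.0125)]
R=box(-.04,.04,-.1025,.1025,0,.012)+box(-.035,.035,.058,.072,.012,.055)
tiles=[]
for n,x,y,w,h,q,Ls in(("top",350,170,100,75,s.x,C),("top",130,175,100,75,s2.x,R),("scene",330,225,100,75,s.x,C),("scene",150,150,100,75,s2.x,R)):
    im=cv2.imread(f"pics/{n}0.png")[y:y+h,x:x+w];im=cv2.resize(im,(400,300),interpolation=cv2.INTER_CUBIC)
    for L in Ls:
        pts=(proj(n,place(q,L))-[x,y]+.5)*4-.5
        cv2.polylines(im,[np.round(pts).astype(np.int32)],False,(0,255,0),1,cv2.LINE_AA)
    tiles.append(im)
cv2.imwrite("pics/ov.png",np.vstack([np.hstack(tiles[:2]),np.hstack(tiles[2:])]))
E
python3 fit.py
```

```text
clamp [ 0.5041 -0.3185 -1.1078  0.0017] -63.472231781711365
[[-1.1216 -0.2899]
 [ 1.0377 -1.4211]
 [ 0.5289  0.5173]
 [-0.4895  0.2147]
 [-0.734   0.2767]
 [-0.4904 -0.5168]
 [-0.287   1.0166]
 [-0.7374 -1.772 ]
 [ 0.8061 -0.6845]
 [ 0.9811  8.8521]
 [ 0.1384  7.0787]]
rack [ 0.4834  0.3402 -0.0459] -2.6289926000626336
[[ 0.0684  0.028 ]
 [-0.1817 -0.0078]
 [-0.1278  0.0256]
 [ 0.2403 -0.0359]]
slots [[0.4864 0.4052 0.0335]
 [0.4834 0.3402 0.    ]
 [0.4804 0.2753 0.    ]]
knob grip [[ 0.4478 -0.2057  0.0762]]
```

View pics/ov.png

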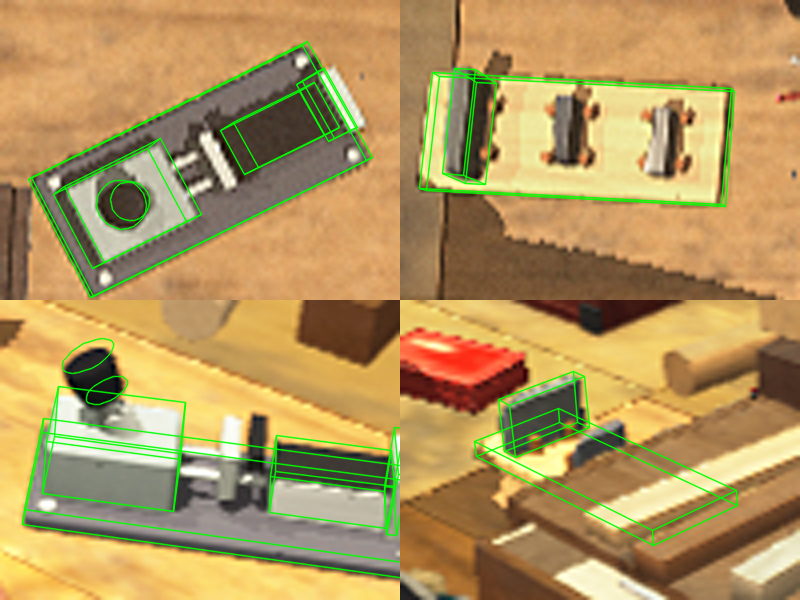

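The rack overlay fits the board, and the stone too (large stone in the left slot, y=+65). On the clamp, my two scene picks at fence and housing were on the rear corners (y>0), not the front ones. I'll correct those and refit.

```bash
sed -i 's/\("scene",\[.037,\)-.022/\1.022/; s/\("scene",\[-.148,\)-.028,.045\],S(38,394)/\1.028,.045],S(46,380)/' fit.py
sed -i 's/^tiles=\[\]/tiles=[]/; s/("scene",330,225,100,75,s.x,C),("scene",150,150,100,75,s2.x,R)/("scene",330,232,60,45,s.x,C),("scene",385,245,60,45,s.x,C)/; s/im=cv2.resize/k=400\/w;im=cv2.resize/; s/\[x,y\]+.5)\*4/[x,y]+.5)*k/; s/ov.png/ov2.png/' fit.py; python3 fit.py
```

```text
clamp [ 0.5032 -0.3194 -1.1038  0.0013] -63.24391160743799
[[-0.8816  0.3547]
 [ 1.1388 -1.0661]
 [ 0.7483  0.8234]
 [-0.1246  0.8161]
 [-0.422   0.5823]
 [-0.1174 -0.2364]
 [ 0.192   1.5641]
 [-0.7911 -1.2624]
 [ 0.8895 -0.3828]
 [ 0.3563 -2.4425]
 [ 0.6451 -2.0677]]
rack [ 0.4834  0.3402 -0.0459] -2.6289926000626336
[[ 0.0684  0.028 ]
 [-0.1817 -0.0078]
 [-0.1278  0.0256]
 [ 0.2403 -0.0359]]
slots [[0.4864 0.4052 0.0335]
 [0.4834 0.3402 0.    ]
 [0.4804 0.2753 0.    ]]
knob grip [[ 0.4465 -0.2069  0.0762]]
```

View pics/ov2.png

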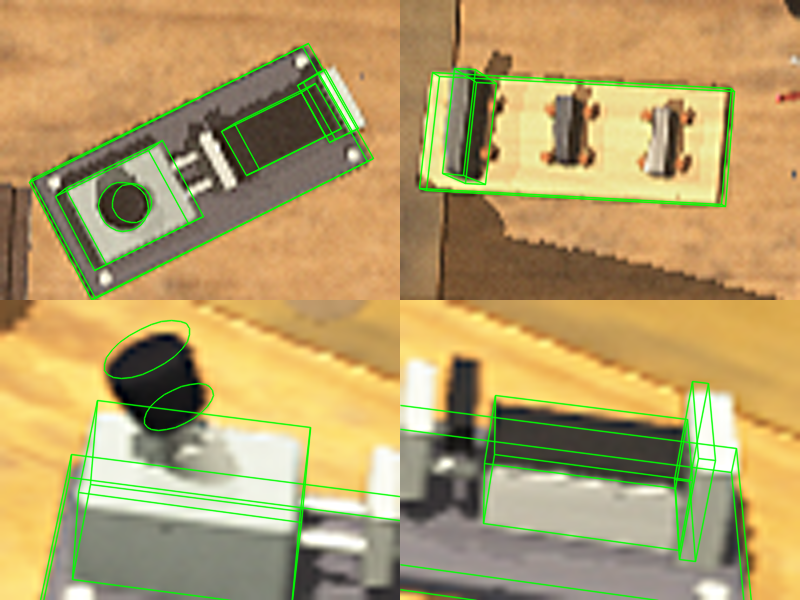

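The wires now lie within about 2 px, so the knob grip is near (0.447,-0.206,0.076) and the big stone near (0.486,0.405). Next I set off over the chest toward the knob.

Call:
apply_moves --targets '[[[-0.03, -0.022, -0.008], [0, 0, 0], 0], [[-0.03, -0.022, -0.008], [0, 0, 0], 0], [[-0.03, -0.022, -0.008], [0, 0, 0], 0], [[-0.03, -0.022, -0.008], [0, 0, 0], 0], [[-0.03, -0.022, -0.008], [0, 0, 0], 0], [[-0.03, -0.022, -0.005], [0, 0, 0], 0], [[-0.03, -0.022, 0], [0, 0, 0], 0], [[-0.03, -0.022, 0], [0, 0, 0], 0]]'

```text
t: 0.77
tcp_pos: [0.3773, 0.4043, 0.2606]
orientation: [[-0.955, 0.295, 0.0], [0.295, 0.955, 0.0], [-0.0, 0.0, -1.0]]
force: [0.8, 0.5, 0.5]
finger_gap: 0.0855
grip_force: 0.0
```

Call:
apply_moves --targets '[[[-0.03, -0.022, 0], [0, 0, 0], 0], [[-0.03, -0.022, 0], [0, 0, 0], 0], [[-0.03, -0.022, 0], [0, 0, 0], 0], [[-0.012, -0.0385, 0], [0, 0, 0], 0], [[-0.012, -0.0385, 0], [0, 0, 0], 0], [[-0.012, -0.0385, 0], [0, 0, 0], 0], [[-0.012, -0.0385, 0], [0, 0, 0], 0], [[-0.012, -0.0385, 0], [0, 0, 0], 0]]'

```text
t: 1.43
tcp_pos: [0.443, 0.1129, 0.2602]
orientation: [[-0.956, 0.295, -0.0], [0.295, 0.956, -0.0], [0.0, -0.0, -1.0]]
force: [0.7, -0.7, -0.5]
finger_gap: 0.0853
grip_force: 0.0
```

Call:
apply_moves --targets '[[[-0.012, -0.0385, 0], [0, 0, 0], 0], [[-0.012, -0.0385, 0], [0, 0, 0], 0], [[-0.012, -0.0385, 0], [0, 0, 0], 0], [[-0.012, -0.0385, 0], [0, 0, 0], 0], [[-0.012, -0.0385, 0], [0, 0, 0], 0], [[-0.012, -0.0385, 0], [0, 0, 0], 0], [[0, 0, 0], [0, 0, 7], 0], [[0, 0, 0], [0, 0, 7], 0]]'

```text
t: 2.1
tcp_pos: [0.4437, -0.1296, 0.2599]
orientation: [[-0.851, 0.525, -0.001], [0.525, 0.851, 0.0], [0.001, -0.0, -1.0]]
force: [0.3, 1.0, -0.1]
finger_gap: 0.0852
grip_force: 0.0
```

```bash
cat >> h.py <<'E'
from scipy.spatial.transform import Rotation as Ro
def tool(yaz,tilt=0):  # closing-axis azimuth, tilt about tool y (deg)
    a=np.radians(yaz);y=np.array([np.cos(a),np.sin(a),0]);z=np.array([0,0,-1.]);R=np.c_[np.cross(y,z),y,z]
    return R@Ro.from_euler("y",tilt,degrees=True).as_matrix()
def delta(p,R):
    o=r.get_obs();R0=o["orientation"];d=np.array(p)-o["tcp_pos"]
    print("tcp",o["tcp_pos"],"q",o["qpos"],"t",o["t"],"F",o["force"],"gap",o["finger_gap"],"gf",o["grip_force"])
    print("rot deg (tool)",np.degrees(Ro.from_matrix(R0.T@R).as_rotvec()),"shift cur frame mm",R0.T@d*1e3,"shift final frame mm",np.array(R).T@d*1e3)
def ray(n,u,z):
    p=P[n];d=p["R"].T@np.array([(u[0]-p["cx"])/p["fx"],(u[1]-p["cy"])/p["fy"],1]);c=-p["R"].T@p["t"]
    return c+d*(z-c[2])/d[2]
q=np.array([.5032,-.3194,np.radians(-63.24)])
ax=place([0,0,q[2]],[[-.5,0,.75**.5]])[0]
grip=place(q,[[-.126,0,.0762]])[0]
E
python3 - <<'E'
from h import *
print("chest",ray("top",(355,217),.13),ray("top",(345,312),.13),ax,grip)
R=tool(26.8,-15); print(R)
delta(grip+.06*ax-.003*R[:,2],R)
E
```

```text
chest [ 0.4473 -0.1305  0.13  ] [ 0.2245 -0.1028  0.13  ] [-0.2251  0.4465  0.866 ] [ 0.4465 -0.2069  0.0762]
[[-0.4355  0.8926  0.1167]
 [ 0.8622  0.4509 -0.231 ]
 [-0.2588  0.     -0.9659]]
tcp [ 0.4437 -0.1296  0.2599] q [-0.3393 -0.3642  1.8072 -0.0001  1.6996 -1.3576] t 2.1 F [ 0.2637  1.0373 -0.1471] gap 0.08520231151851107 gf 0.0
rot deg (tool) [  4.097  -14.664   31.3666] shift cur frame mm [-16.8045 -48.2032 128.8292] shift final frame mm [ -4.773  -32.3855 134.6525]
```

Call:
apply_moves --targets '[[[0, 0, 0.005], [0, 0, 7], 0], [[0, 0, 0.005], [0, 0, 7], 0], [[0, 0, 0.005], [0, 0, 7], 0], [[0, 0, 0.005], [0, 0, 7], 0], [[-0.02, -0.016, 0.01], [0, 0, 3.3], 0], [[-0.02, -0.016, 0.01], [0, -7, 0], 0], [[0, 0, 0.01], [0, -7, 0], 0], [[0, 0, 0.01], [0, -1, 0], 0]]'

```text
t: 2.77
tcp_pos: [0.4367, -0.1813, 0.2]
orientation: [[-0.445, 0.887, 0.123], [0.855, 0.462, -0.235], [-0.266, 0.0, -0.964]]
force: [-1.3, 1.0, 0.0]
finger_gap: 0.0855
grip_force: 0.0
```

Run:
```python
from h import *
R=tool(26.8,-15)
delta(grip+.05*ax-.003*R[:,2],R)
delta(grip-.003*R[:,2],R)
print("axis in tool",R.T@ax)
```

```text
tcp [ 0.4367 -0.1813  0.2   ] q [-0.3291 -0.4753  1.9984 -0.1862  1.4241 -0.7997] t 2.7667 F [-1.3287  0.9836  0.0374] gap 0.08545969905354574 gf 0.0
rot deg (tool) [0.2005 0.4024 0.6708] shift cur frame mm [19.2667 -2.8674 75.2044] shift final frame mm [18.7048 -2.8263 75.3476]
tcp [ 0.4367 -0.1813  0.2   ] q [-0.3291 -0.4753  1.9984 -0.1862  1.4241 -0.7997] t 2.7667 F [-1.3287  0.9836  0.0374] gap 0.08545969905354574 gf 0.0
rot deg (tool) [0.2005 0.4024 0.6708] shift cur frame mm [  6.6673  -3.2035 123.5897] shift final frame mm [  5.7638  -2.8437 123.6439]
axis in tool [ 0.2588  0.0003 -0.9659]
```

Call:
apply_moves --targets '[[[0.006, -0.001, 0.025], [0, 0, 0.7], 0], [[0.006, -0.001, 0.025], [0, 0, 0], 0], [[0.007, -0.001, 0.025], [0, 0, 0], 0], [[-0.003, 0, 0.012], [0, 0, 0], 0.2], [[-0.003, 0, 0.012], [0, 0, 0], 0.4], [[-0.0035, 0, 0.012], [0, 0, 0], 0.4], [[-0.0035, 0, 0.012], [0, 0, 0], 0.5], [[0, 0, 0], [0, 0, 0], 0.5]]' --grip_force 40

```text
t: 3.43
tcp_pos: [0.4469, -0.2065, 0.0791]
orientation: [[-0.435, 0.893, 0.118], [0.863, 0.451, -0.229], [-0.258, 0.002, -0.966]]
force: [-0.6, -0.1, 0.4]
finger_gap: 0.0427
grip_force: 0.0
```

Run:
```python
from h import *
R=tool(26.8,-15)
delta(grip-.003*R[:,2],R)
s=snapshot("scene")[200:290,310:430];t=snapshot("top")[170:260,330:450]
cv2.imwrite("pics/g1.png",np.hstack([cv2.resize(i,(400,300),interpolation=cv2.INTER_CUBIC) for i in(s,t)])[:,:,::-1])
```

```text
tcp [ 0.4469 -0.2065  0.0791] q [-0.3796 -0.3622  2.1162 -0.1829  1.1949 -0.7964] t 3.4333 F [-0.5963 -0.1131  0.3595] gap 0.042693727133081685 gf 0.0
rot deg (tool) [ 0.1058 -0.0696 -0.0239] shift cur frame mm [ 0.591  -0.5428 -0.1168] shift final frame mm [ 0.591  -0.5428 -0.1165]
```

View pics/g1.png

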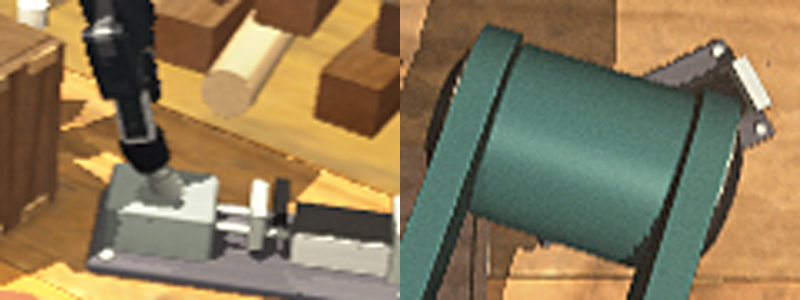

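The scene view shows the fingers straddling the knob at (145,145), with the knob's foot just below the tips. I'll close gradually.

Call:
apply_moves --targets '[[[0, 0, 0], [0, 0, 0], 0.65], [[0, 0, 0], [0, 0, 0], 0.65], [[0, 0, 0], [0, 0, 0], 1], [[0, 0, 0], [0, 0, 0], 1], [[0, 0, 0], [0, 0, 0], 1], [[0, 0, 0], [0, 0, 0], 1], [[0, 0, 0], [0, 0, 0], 1], [[0, 0, 0], [0, 0, 0], 1]]' --grip_force 40

```text
t: 4.2
tcp_pos: [0.4468, -0.2055, 0.0804]
orientation: [[-0.436, 0.892, 0.12], [0.862, 0.452, -0.23], [-0.259, 0.003, -0.966]]
force: [0.5, 0.3, 0.5]
finger_gap: -0.0002
grip_force: 0.0
```

Run:
```python
from h import *
s=snapshot("scene")
def tile(im,n,x,y,w,h):
    i=cv2.resize(im[y:y+h,x:x+w],(800,600),interpolation=cv2.INTER_CUBIC)[:,:,::-1].copy();k=800/w
    o=r.get_obs()
    for X,c in((o["tcp_pos"],(0,0,255)),(o["tcp_pos"]+.022*o["orientation"][:,2],(0,255,255)),(grip,(0,255,0)),(grip+.011*ax,(255,0,0)),(grip-.014*ax,(255,0,255))):
        cv2.circle(i,tuple(int(v) for v in (proj(n,X)[0]-[x,y]+.5)*k),4,c,-1)
    return i
cv2.imwrite("pics/g2.png",tile(s,"scene",325,220,60,45))
```

```text
(no output)
```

View pics/g2.png

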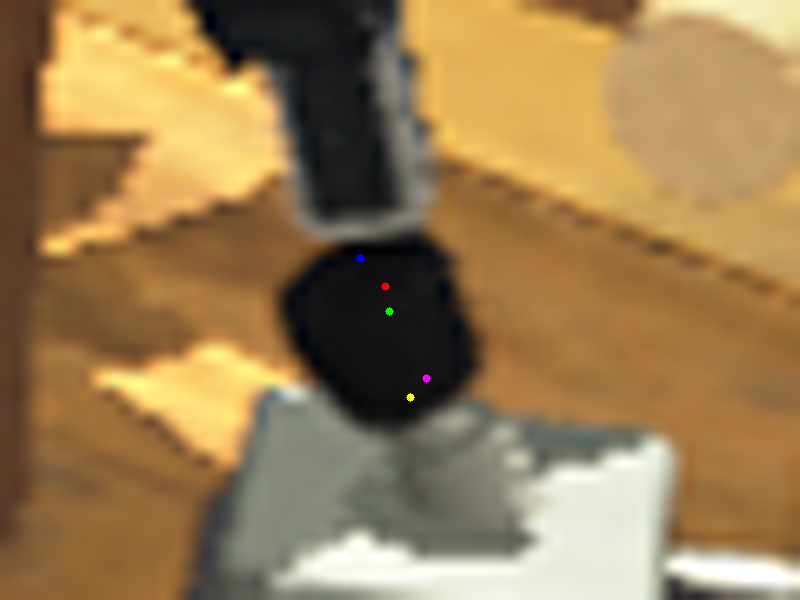

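g2 shows the knob (the black blob from (285,240) to (480,420)) still in place, yet the fingers read fully shut, so it wasn't captured. I'll back off and compare with the first picture.

Call:
apply_moves --targets '[[[0, 0, -0.01], [0, 0, 0], 1], [[0, 0, -0.015], [0, 0, 0], 1], [[0, 0, -0.015], [0, 0, 0], 1], [[0, 0, -0.015], [0, 0, 0], 1], [[0, 0, -0.015], [0, 0, 0], 1], [[0, 0, 0], [0, 0, 0], 1], [[0, 0, 0], [0, 0, 0], 1], [[0, 0, 0], [0, 0, 0], 1]]'

```text
t: 4.92
tcp_pos: [0.4383, -0.1894, 0.1475]
orientation: [[-0.436, 0.892, 0.119], [0.862, 0.452, -0.229], [-0.258, 0.003, -0.966]]
force: [0.4, -0.3, 0.4]
finger_gap: -0.0
grip_force: 0.0
```

Run:
```python
from h import *
R=tool(26.8,-15); delta(grip-.003*R[:,2],R)
s=snapshot("scene")[:,:,::-1].copy(); cv2.imwrite("pics/s3full.png",s); s0=cv2.imread("pics/scene0.png")
o=r.get_obs()
def tile(im,n,x,y,w,h,pts):
    i=cv2.resize(im[y:y+h,x:x+w],(400,600),interpolation=cv2.INTER_CUBIC);k=400/w
    for X,c in pts: cv2.circle(i,tuple(int(v) for v in (proj(n,X)[0]-[x,y]+.5)*k),3,c,-1)
    return i
pts=[(o["tcp_pos"],(0,0,255)),(o["tcp_pos"]+.022*o["orientation"][:,2],(0,255,255)),(grip,(0,255,0)),(grip+.011*ax,(255,0,0)),(grip-.014*ax,(255,0,255))]
cv2.imwrite("pics/g3.png",np.hstack([tile(s0,"scene",330,195,60,90,pts[2:]),tile(s,"scene",330,195,60,90,pts)]))
```

```text
tcp [ 0.4383 -0.1894  0.1475] q [-0.3496 -0.444   2.0611 -0.1807  1.3335 -0.7921] t 4.9167 F [ 0.3656 -0.3442  0.421 ] gap -2.5709919956701774e-06 gf 0.0
rot deg (tool) [ 0.1729 -0.0208  0.0039] shift cur frame mm [-0.1977 -0.7804 70.851 ] shift final frame mm [-0.172  -0.5665 70.8531]
```

View pics/g3.png

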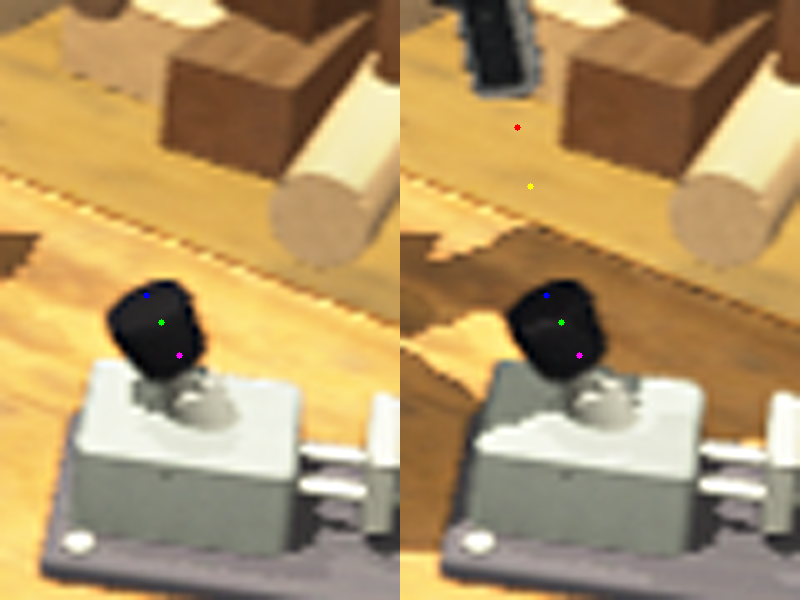

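In g3 the knob is untouched. The visible fingertips end at tile (505,95), but the projected tips (yellow) are at (530,186), about 30 mm further along the tool. I'll check this against the start picture, where the tips are at about (38,122).

Run:
```python
from h import *
t0=np.array([.1993,.6447,.2148]);y=np.array([.295,.955,0])
for d in(-.04,-.02,0,.009,.022): print(d,proj("scene",[t0+[0,0,-d],t0+[0,0,-d]+.05*y,t0+[0,0,-d]-.05*y]).ravel())
s=cv2.imread("pics/scene0.png")
g=s[85:135,10:60].max(2)
for i in range(0,50,2): print(85+i,''.join('%4d'%v for v in g[i,::3]))
print(r.tcp_to_tips,[a for a in dir(r) if a[0]!='_'])
# closed, now
o=r.get_obs()
for d in(-.04,-.02,-.01,0,.022): print(d,proj("scene",o["tcp_pos"]+d*o["orientation"][:,2]))
s=cv2.imread("pics/s3full.png");g=s[190:230,335:360].max(2)
for i in range(0,40,2): print(190+i,''.join('%4d'%v for v in g[i,::2]))
```

```text
-0.04 [ 35.679  113.6606  32.5483 108.9143  38.9957 118.6889]
-0.02 [ 37.5166 120.8876  34.3578 115.975   40.8617 126.0897]
0 [ 39.3266 128.0059  36.1409 122.9325  42.6987 133.376 ]
0.009 [ 40.1322 131.1743  36.9348 126.0304  43.5161 136.6182]
0.022 [ 41.2864 135.7135  38.0724 130.4693  44.6869 141.2618]
85  108  89  97  70  30  25  40  79  45  28 101  89  79  80  77  79  79
87  116  96  86  96  37  30  32  66  49  31 102  99  80  80  78  80  78
89  121 100  74 107  56  32  31  63  56  34 103 102  80  80  79  80  80
91  109  97  77 117  25  55  29  55  61  30 109 112  78  79  80  76  84
93  114 100  82 225  99  63  32  36  31  33 108 107  82  80  82  76  83
95  204  98  89 233 178  53  31  31  33  32  87 110  79  80  84  76  84
97  200 108  97 178 206  41  56  37  32  32  76 106  89  77  83  78  79
99  214 213 223 220 236  23  62  37  34  29  24 104  97  83  79  83 103
101  228 229 229 223 198 208  15  36  22  70  27 179 107 113 171 225 223
103  230 231 232 230 227 226  24  38  26 251  25 232 234 237 238 235 231
105  233 230 229 233 232 232  23  38  47  50  33 239 236 240 240 238 236
[... 1646 characters left out ...]
 215 154 119 144
206  209 203 222  89  26  27  21 107 168 211 145 114 116
208  228 228 225  96  80  93 112 125 206 208 118 115 114
210  230 231 228 227 222 223 230 233 211 215 111 118 117
212  230 228 227 228 226 221 223 227 227 217 112 118 113
214  227 228 228 229 227 226 229 230 227 205 110 117 123
216  227 227 228 230 231 229 228 227 227 201 111 115 123
218  227 228 228 228 229 229 228 229 228 228 233 205 140
220  229 229 228 225 218 217 219 217 221 227 228 227 228
222  211 228 229 228 226 221 217 215 217 219 224 228 229
224  251 255 210 219 227 229 227 225 224 225 224 224 223
226  250 249 247 252 251 203 228 230 228 226 226 226 227
228  250 250 248 246 246 253 255 196 217 233 231 228 227
```

The real fingertips sit about 35 mm further back along the tool than stated. The start picture and the closed picture both give this, and it explains closing on air above the knob. From here on I treat the grasp point as about TCP −33 mm and go deeper, watching the force.

Call:
apply_moves --targets '[[[0, 0, 0], [0, 0, 0], 0.3], [[0, 0, 0], [0, 0, 0], 0.3], [[0, 0, 0], [0, 0, 0], 0.3], [[0, 0, 0], [0, 0, 0], 0.3], [[0, -0.001, 0.018], [0, 0, 0], 0.3], [[0, 0, 0.018], [0, 0, 0], 0.3], [[0, 0, 0.018], [0, 0, 0], 0.3], [[0, 0, 0.016], [0, 0, 0], 0.3]]' --grip_force 40

```text
t: 5.63
tcp_pos: [0.4458, -0.2061, 0.0793]
orientation: [[-0.436, 0.892, 0.119], [0.862, 0.452, -0.229], [-0.259, 0.003, -0.966]]
force: [0.3, 0.1, -0.3]
finger_gap: 0.0598
grip_force: 0.0
```

Call:
apply_moves --targets '[[[0, 0, 0.007], [0, 0, 0], 0.3], [[0, 0, 0.007], [0, 0, 0], 0.3], [[0, 0, 0.007], [0, 0, 0], 0.3], [[0, 0, 0.007], [0, 0, 0], 0.3], [[0, 0, 0.005], [0, 0, 0], 0.3], [[0, 0, 0], [0, 0, 0], 0.3], [[0, 0, 0], [0, 0, 0], 0.3], [[0, 0, 0], [0, 0, 0], 0.3]]'

```text
t: 6.3
tcp_pos: [0.45, -0.2136, 0.049]
orientation: [[-0.435, 0.892, 0.12], [0.862, 0.452, -0.23], [-0.259, 0.003, -0.966]]
force: [-0.0, -1.0, 0.4]
finger_gap: 0.0598
grip_force: 0.0
```

Call:
apply_moves --targets '[[[0, 0, 0], [0, 0, 0], 0.5], [[0, 0, 0], [0, 0, 0], 0.6], [[0, 0, 0], [0, 0, 0], 0.6], [[0, 0, 0], [0, 0, 0], 1], [[0, 0, 0], [0, 0, 0], 1], [[0, 0, 0], [0, 0, 0], 1], [[0, 0, 0], [0, 0, 0], 1], [[0, 0, 0], [0, 0, 0], 1]]'

```text
t: 6.97
tcp_pos: [0.4498, -0.2137, 0.049]
orientation: [[-0.435, 0.892, 0.119], [0.862, 0.451, -0.23], [-0.259, 0.003, -0.966]]
force: [-6.4, 2.2, 6.5]
finger_gap: 0.0285
grip_force: 38.9
```

Knob gripped (gap 28.5 mm, 39 N). Next, pull along its axis.

Call:
apply_moves --targets '[[[0, -0.0007, 0], [0, 0, 0], 1], [[0.0003, 0, -0.001], [0, 0, 0], 1], [[0.0003, 0, -0.001], [0, 0, 0], 1], [[0.0004, 0, -0.0015], [0, 0, 0], 1], [[0.0004, 0, -0.0015], [0, 0, 0], 1], [[0.0004, 0, -0.0015], [0, 0, 0], 1], [[0, 0, 0], [0, 0, 0], 1], [[0, 0, 0], [0, 0, 0], 1]]' --grip_force 50

```text
t: 7.63
tcp_pos: [0.448, -0.2109, 0.0544]
orientation: [[-0.435, 0.892, 0.12], [0.862, 0.452, -0.23], [-0.259, 0.004, -0.966]]
force: [5.3, -2.3, -4.0]
finger_gap: 0.0282
grip_force: 50.7
```

Call:
apply_moves --targets '[[[0.0003, 0, -0.001], [0, 0, 0], 1], [[0.0003, 0, -0.001], [0, 0, 0], 1], [[0.0004, 0, -0.0015], [0, 0, 0], 1], [[0.0004, 0, -0.0015], [0, 0, 0], 1], [[0.0004, 0, -0.0015], [0, 0, 0], 1], [[0.0004, 0, -0.0015], [0, 0, 0], 1], [[0, 0, 0], [0, 0, 0], 1], [[0, 0, 0], [0, 0, 0], 1]]'

```text
t: 8.3
tcp_pos: [0.4461, -0.2069, 0.0624]
orientation: [[-0.435, 0.892, 0.121], [0.862, 0.452, -0.229], [-0.259, 0.004, -0.966]]
force: [-1.3, 5.3, 7.8]
finger_gap: 0.0278
grip_force: 51.9
```

Call:
apply_moves --targets '[[[0.0003, 0, -0.001], [0, 0, 0], 1], [[0, 0, 0], [0, 0, 0], 1], [[0, 0, 0], [0, 0, 0], 1], [[0, 0, 0], [0, 0, 0], 1], [[0, 0, 0], [0, 0, 0], 1], [[0, 0, 0], [0, 0, 0], 1], [[0, 0, 0], [0, 0, 0], 1], [[0, 0, 0], [0, 0, 0], 1]]'

```text
t: 8.97
tcp_pos: [0.4458, -0.2065, 0.063]
orientation: [[-0.435, 0.892, 0.12], [0.862, 0.452, -0.23], [-0.259, 0.004, -0.966]]
force: [0.4, 3.9, 7.8]
finger_gap: 0.0278
grip_force: 51.7
```

Call:
apply_moves --targets '[[[0, 0, 0], [0, 0, 0], 0.5], [[0, 0, 0], [0, 0, 0], 0.3], [[0, 0, 0], [0, 0, 0], 0.2], [[0, 0, 0], [0, 0, 0], 0.2], [[0, 0, 0], [0, 0, 0], 0.2], [[0, 0, -0.02], [0, 0, 0], 0.2], [[0, 0, -0.03], [0, 0, 0], 0.2], [[0, 0, -0.03], [0, 0, 0], 0.2]]'

```text
t: 9.63
tcp_pos: [0.4352, -0.1879, 0.1398]
orientation: [[-0.436, 0.892, 0.118], [0.863, 0.451, -0.229], [-0.257, 0.002, -0.966]]
force: [0.9, -0.2, -0.2]
finger_gap: 0.0686
grip_force: 0.0
```

Run:
```python
from h import *
s=snapshot("scene")[:,:,::-1].copy(); cv2.imwrite("pics/s4.png",s); s0=cv2.imread("pics/scene0.png")
r0=lambda im:cv2.cvtColor(im,cv2.COLOR_BGR2GRAY)[228:256,340:412]
ref=cv2.cvtColor(s0,cv2.COLOR_BGR2GRAY);g=cv2.cvtColor(s,cv2.COLOR_BGR2GRAY)
def tr(x,y,w,h,m=14):
    c=cv2.matchTemplate(g[y-m:y+h+m,x-m:x+w+m],ref[y:y+h,x:x+w],cv2.TM_CCOEFF_NORMED);_,v,_,l=cv2.minMaxLoc(c);return np.array(l)-m,v
print("knob",tr(344,234,19,20),"jaw",tr(384,240,15,26),"bed",tr(396,250,28,20))
print("pred knob",proj("scene",grip+.016*ax)-proj("scene",grip))
a=place(q,[[-.03,0,.045],[-.046,0,.045]]);p=proj("scene",a);print("pred jaw",p[1]-p[0])
```

```text
knob (array([-3, -6]), 0.8588392734527588) jaw (array([-8,  1]), 0.6928057074546814) bed (array([1, 0]), 0.9293674230575562)
pred knob [[-3.1955 -5.7765]]
pred jaw [-7.4629 -0.9536]
```

Verified: the knob image shifted (-3,-6) px and the jaw (-8,·) px, both as predicted for 16 mm. Now over to the rack, untilting on the way.

Call:
apply_moves --targets '[[[-0.009, 0, -0.034], [0, 0, 0], 0.3], [[-0.009, 0, -0.034], [0, 0, 0], 0.5], [[0, 0, -0.01], [0, 7, 0], 0.5], [[0, 0, 0], [0, 7, 0], 0.6], [[0, 0, 0], [0.1, 1, 0], 0.8], [[0.0365, 0.0147, 0], [0, 0, 0], 1], [[0.0365, 0.0147, 0], [0, 0, 0], 1], [[0.0365, 0.0147, 0], [0, 0, 0], 1]]'

```text
t: 10.35
tcp_pos: [0.4238, -0.0677, 0.2188]
orientation: [[-0.449, 0.894, 0.001], [0.894, 0.449, -0.0], [-0.0, 0.001, -1.0]]
force: [1.2, -0.7, 0.9]
finger_gap: 0.0
grip_force: 0.0
```

Call:
apply_moves --targets '[[[0.0365, 0.0147, 0], [0, 0, 0], 1], [[0.0365, 0.0147, 0], [0, 0, 0], 1], [[0.0365, 0.0147, 0], [0, 0, 0], 1], [[0.0365, 0.0147, 0], [0, 0, 0], 1], [[0.0365, 0.0147, 0], [0, 0, 0], 1], [[0.0365, 0.0147, 0], [0, 0, 0], 1], [[0.0365, 0.0147, 0], [0, 0, 0], 1], [[0.0365, 0.0147, 0], [0, 0, 0], 1]]'

```text
t: 11.02
tcp_pos: [0.3966, 0.2473, 0.2195]
orientation: [[-0.452, 0.892, 0.003], [0.892, 0.452, 0.0], [-0.001, 0.002, -1.0]]
force: [1.9, -0.5, 0.1]
finger_gap: 0.0002
grip_force: 0.0
```

Call:
apply_moves --targets '[[[0.0365, 0.0147, 0], [0, 0, 0], 1], [[0.0365, 0.0147, 0], [0, 0, 0], 1], [[0.0365, 0.0147, 0], [0, 0, 0], 1], [[0, 0, 0], [0, 0, -7], 1], [[0, 0, 0], [0, 0, -7], 1], [[0, 0, 0], [0, 0, -7], 1], [[0, 0, 0], [0, 0, -7], 1], [[0, 0, 0], [0, 0, -7], 1]]'

```text
t: 11.68
tcp_pos: [0.3872, 0.363, 0.2192]
orientation: [[-0.885, 0.466, 0.002], [0.466, 0.885, -0.0], [-0.002, 0.001, -1.0]]
force: [-0.6, -0.5, -0.4]
finger_gap: 0.0002
grip_force: 0.0
```

Call:
apply_moves --targets '[[[0, 0, 0.03], [0, 0, -7], 1], [[0, 0, 0.03], [0, 0, -7], 1], [[0, 0, 0.03], [0, 0, -7], 1], [[0, 0, 0.03], [0, 0, -4.6], 1], [[0, 0, 0.03], [0, 0, 0], 1], [[0, 0, 0], [0, 0, 0], 1], [[0, 0, 0], [0, 0, 0], 1], [[0, 0, 0], [0, 0, 0], 1]]'

```text
t: 12.35
tcp_pos: [0.388, 0.3635, 0.0717]
orientation: [[-0.999, 0.045, 0.003], [0.045, 0.999, 0.002], [-0.003, 0.002, -1.0]]
force: [0.2, -0.7, 1.4]
finger_gap: 0.0
grip_force: 0.0
```

Run:
```python
from h import *
delta([.385,.38,-.014],tool(87.4))
```

```text
tcp [0.388  0.3635 0.0717] q [ 0.7053 -0.124   1.9176 -0.0007  1.3448 -0.8202] t 12.35 F [ 0.2464 -0.7464  1.4492] gap 1.162054187570085e-05 gf 0.0
rot deg (tool) [0.0933 0.1598 0.0141] shift cur frame mm [ 3.9894 16.1848 85.7327] shift final frame mm [ 3.7543 16.3235 85.7171]
```

Touch the free worktop with the closed fingers to calibrate the tip height.

Call:
apply_moves --targets '[[[0, 0, 0.015], [0, 0, 0], 1], [[0, 0, 0.015], [0, 0, 0], 1], [[0, 0, 0.01], [0, 0, 0], 1], [[0, 0, 0.007], [0, 0, 0], 1], [[0, 0, 0.007], [0, 0, 0], 1], [[0, 0, 0.006], [0, 0, 0], 1], [[0, 0, 0.006], [0, 0, 0], 1], [[0, 0, 0], [0, 0, 0], 1]]'

```text
t: 13.02
tcp_pos: [0.3873, 0.3629, 0.003]
orientation: [[-0.999, 0.045, 0.0], [0.045, 0.999, -0.0], [-0.0, -0.0, -1.0]]
force: [-0.2, -0.5, -0.3]
finger_gap: -0.0
grip_force: 0.0
```

Call:
apply_moves --targets '[[[0, 0, 0.002], [0, 0, 0], 1], [[0, 0, 0.002], [0, 0, 0], 1], [[0, 0, 0.002], [0, 0, 0], 1], [[0, 0, 0.002], [0, 0, 0], 1], [[0, 0, 0.002], [0, 0, 0], 1], [[0, 0, 0.002], [0, 0, 0], 1], [[0, 0, 0], [0, 0, 0], 1], [[0, 0, 0], [0, 0, 0], 1]]'

```text
t: 13.68
tcp_pos: [0.3876, 0.3631, -0.0081]
orientation: [[-0.999, 0.045, 0.001], [0.045, 0.999, 0.001], [-0.001, 0.001, -1.0]]
force: [0.0, 0.1, 0.2]
finger_gap: -0.0002
grip_force: 0.0
```

Call:
apply_moves --targets '[[[0, 0, 0.001], [0, 0, 0], 1], [[0, 0, 0.001], [0, 0, 0], 1], [[0, 0, 0.001], [0, 0, 0], 1], [[0, 0, 0.001], [0, 0, 0], 1], [[0, 0, 0.001], [0, 0, 0], 1], [[0, 0, 0], [0, 0, 0], 1], [[0, 0, 0], [0, 0, 0], 1], [[0, 0, 0], [0, 0, 0], 1]]'

```text
t: 14.35
tcp_pos: [0.3876, 0.3632, -0.013]
orientation: [[-0.999, 0.045, 0.001], [0.045, 0.999, 0.001], [-0.001, 0.001, -1.0]]
force: [0.7, 0.3, -1.0]
finger_gap: 0.0
grip_force: 0.0
```

Call:
apply_moves --targets '[[[0, 0, 0.001], [0, 0, 0], 1], [[0, 0, 0.001], [0, 0, 0], 1], [[0, 0, 0.001], [0, 0, 0], 1], [[0, 0, 0], [0, 0, 0], 1], [[0, 0, 0], [0, 0, 0], 1], [[0, 0, 0], [0, 0, 0], 1], [[0, 0, 0], [0, 0, 0], 1], [[0, 0, 0], [0, 0, 0], 1]]'

```text
t: 15.02
tcp_pos: [0.3877, 0.3632, -0.0159]
orientation: [[-0.999, 0.045, 0.001], [0.045, 0.999, 0.001], [-0.001, 0.001, -1.0]]
force: [-0.9, -0.9, 5.3]
finger_gap: 0.0003
grip_force: 2.6
```

Worktop contact is at TCP z = −0.0155, so the closed tips sit at TCP z + 15.5 mm. Now to the stone.

Call:
apply_moves --targets '[[[0, 0, -0.03], [0, 0, 0], 1], [[0, 0, -0.035], [0, 0, 0], 0.5], [[0, 0, -0.03], [0, 0, 0], 0.5], [[-0.033, 0.016, 0], [0, 0, 0], 0.5], [[-0.033, 0.016, 0], [0, 0, 0], 0.5], [[-0.031, 0.015, 0], [0, 0, 0], 0.5], [[0, 0, 0], [0, 0, 0], 0.5], [[0, 0, 0], [0, 0, 0], 0.5]]'

```text
t: 15.68
tcp_pos: [0.4872, 0.4056, 0.0777]
orientation: [[-0.999, 0.045, -0.0], [0.045, 0.999, -0.001], [0.0, -0.001, -1.0]]
force: [0.3, 0.0, -0.4]
finger_gap: 0.0426
grip_force: 0.0
```

Run:
```python
from h import *
delta([.4864,.4052,.0155],tool(87.4))
# refined stone check in scene: dark stone edges vs model
s=snapshot("scene")[:,:,::-1].copy(); o=r.get_obs()
rk=[.4834,.3402,-.0459]
i=cv2.resize(s[120:210,140:260],(800,600),interpolation=cv2.INTER_CUBIC);k=800/120
c=np.array([[a,.065+b,z] for a in(-.035,.035) for b in(-.007,.007) for z in(.012,.055)])
for u in proj("scene",place(rk,c)): cv2.circle(i,tuple(int(v) for v in (u-[140,120]+.5)*k),3,(0,255,0),-1)
for y in(-.02,.02): 
    cv2.circle(i,tuple(int(v) for v in (proj("scene",o["tcp_pos"]-.0155*o["orientation"][:,2]+y*o["orientation"][:,1])[0]-[140,120]+.5)*k),3,(0,0,255),-1)
cv2.imwrite("pics/g5.png",i)
```

```text
tcp [0.4872 0.4056 0.0777] q [ 0.6543  0.0979  1.6877 -0.0003  1.3566 -0.8712] t 15.6833 F [ 0.3462  0.0485 -0.3695] gap 0.04260149076418565 gf 0.0
rot deg (tool) [-0.034  -0.0165  0.0027] shift cur frame mm [ 0.718  -0.4459 62.2419] shift final frame mm [ 0.7359 -0.4829 62.2414]
```

View pics/g5.png

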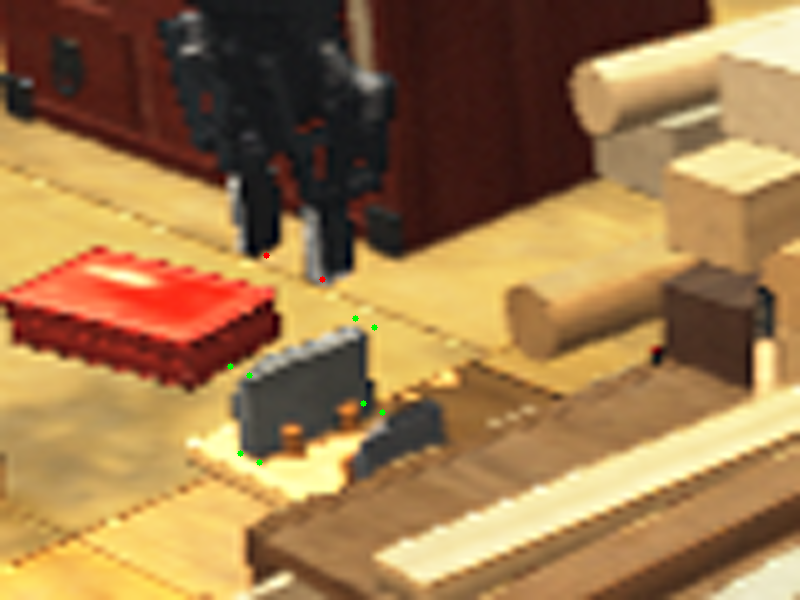

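Tips (red dots) match the picture, and the stone agrees with the model within about 1 px. Descend and grip.

Call:
apply_moves --targets '[[[0, 0, 0.015], [0, 0, 0], 0.5], [[0, 0, 0.015], [0, 0, 0], 0.5], [[0, 0, 0.012], [0, 0, 0], 0.5], [[0, 0, 0.01], [0, 0, 0], 0.5], [[0, 0, 0.01], [0, 0, 0], 0.6], [[0, 0, 0], [0, 0, 0], 0.7], [[0, 0, 0], [0, 0, 0], 0.7], [[0, 0, 0], [0, 0, 0], 0.75]]' --grip_force 30

```text
t: 16.4
tcp_pos: [0.4868, 0.4059, 0.0176]
orientation: [[-0.999, 0.045, 0.002], [0.045, 0.999, 0.001], [-0.002, 0.001, -1.0]]
force: [0.2, -0.4, 0.9]
finger_gap: 0.0212
grip_force: 0.0
```

Call:
apply_moves --targets '[[[0, 0, 0], [0, 0, 0], 1], [[0, 0, 0], [0, 0, 0], 1], [[0, 0, 0], [0, 0, 0], 1], [[0, 0, 0], [0, 0, 0], 1], [[0, 0, 0], [0, 0, 0], 1], [[0, 0, 0], [0, 0, 0], 1], [[0, 0, 0], [0, 0, 0], 1], [[0, 0, 0], [0, 0, 0], 1]]'

```text
t: 17.07
tcp_pos: [0.4869, 0.4061, 0.0178]
orientation: [[-0.999, 0.045, 0.002], [0.045, 0.999, 0.002], [-0.002, 0.002, -1.0]]
force: [1.0, 4.8, 6.3]
finger_gap: 0.0133
grip_force: 33.6
```

Call:
apply_moves --targets '[[[0, 0, -0.008], [0, 0, 0], 1], [[0, 0, -0.015], [0, 0, 0], 1], [[0, 0, -0.02], [0, 0, 0], 1], [[0, 0, -0.017], [0, 0, 0], 1], [[0.02, 0, 0], [0, 0, 0], 1], [[0.03, 0, 0], [0, 0, 0], 1], [[0.03, 0, 0], [0, 0, 0], 1], [[0.027, 0, 0], [0, 0, 0], 1]]'

```text
t: 17.73
tcp_pos: [0.378, 0.4097, 0.0764]
orientation: [[-0.999, 0.045, 0.0], [0.045, 0.999, -0.001], [-0.0, -0.001, -1.0]]
force: [-0.8, 0.8, -0.6]
finger_gap: 0.0133
grip_force: 32.7
```

Call:
apply_moves --targets '[[[0, 0, 0.01], [0, 0, 0], 1], [[0, 0, 0.02], [0, 0, 0], 1], [[0, 0, 0.015], [0, 0, 0], 1], [[0, 0, 0.01], [0, 0, 0], 1], [[0, 0, 0.008], [0, 0, 0], 1], [[0, 0, 0.005], [0, 0, 0], 1], [[0, 0, 0.002], [0, 0, 0], 1], [[0, 0, 0], [0, 0, 0], 1]]'

```text
t: 18.4
tcp_pos: [0.3798, 0.4105, 0.0069]
orientation: [[-0.999, 0.045, 0.001], [0.045, 0.999, 0.0], [-0.001, 0.0, -1.0]]
force: [-0.1, -0.2, -1.5]
finger_gap: 0.0134
grip_force: 32.7
```

Call:
apply_moves --targets '[[[0, 0, 0.0005], [0, 0, 0], 1], [[0, 0, 0.0005], [0, 0, 0], 1], [[0, 0, 0.0005], [0, 0, 0], 1], [[0, 0, 0], [0, 0, 0], 1], [[0, 0, 0], [0, 0, 0], 1], [[0, 0, 0], [0, 0, 0], 1], [[0, 0, 0], [0, 0, 0], 1], [[0, 0, 0], [0, 0, 0], 1]]'

```text
t: 19.07
tcp_pos: [0.3798, 0.4107, 0.0058]
orientation: [[-0.999, 0.045, 0.002], [0.045, 0.999, 0.001], [-0.002, 0.001, -1.0]]
force: [1.1, 0.9, 1.8]
finger_gap: 0.0134
grip_force: 33.2
```

Standing on the table. Open, rise clear.

Call:
apply_moves --targets '[[[0, 0, 0], [0, 0, 0], 0.8], [[0, 0, 0], [0, 0, 0], 0.75], [[0, 0, 0], [0, 0, 0], 0.7], [[0, 0, 0], [0, 0, 0], 0.65], [[0, 0, 0], [0, 0, 0], 0.65], [[0, 0, -0.01], [0, 0, 0], 0.65], [[0, 0, -0.02], [0, 0, 0], 0.65], [[0, 0, -0.02], [0, 0, 0], 0.65]]'

```text
t: 19.73
tcp_pos: [0.3793, 0.4102, 0.0563]
orientation: [[-0.999, 0.045, 0.0], [0.045, 0.999, -0.0], [-0.0, -0.0, -1.0]]
force: [-0.1, 0.7, 0.8]
finger_gap: 0.0297
grip_force: 0.0
```

Run:
```python
from h import *
s=snapshot("scene")[:,:,::-1].copy(); cv2.imwrite("pics/s6.png",s)
print(r.get_obs()["tcp_pos"])
L=[.3798,.4107,np.radians(-2.6)]
c=proj("scene",place(L,np.array([[a,b,z] for a in(-.035,.035) for b in(-.007,.007) for z in(0,.043)])));print(c)
g=s.max(2)
x0,y0=c.min(0).astype(int)-6;x1,y1=c.max(0).astype(int)+6
for y in range(y0,y1,2): print(y,''.join('%4d'%v for v in g[y,x0:x1:2]))
print(x0)
```

```text
[0.3807 0.4116 0.0611]
[[148.4063 205.0167]
 [146.3802 191.5593]
 [145.5845 203.4409]
 [143.5271 190.0417]
 [168.6186 196.6094]
 [166.9637 183.4652]
 [165.7689 195.1333]
 [164.081  182.0451]]
176  255 232 238 235 235 109  22  61  75 160  41  30  26 144 113 136 101 123 230
178  185 195 233 231 227 231 234 219 200 169  45  31  67 191 187 149 161 211 218
180  169 206 219 210 210 204 191 178 184 129 142 121 204 189 190 195 202 218 223
182  152 172 187 180 181 189 190 192 190 188 181 179 183 190 198 215 230 233 235
184  148 183 180 187 201 214 217 200 192 196 198 203 208  83 170 223 235 241 255
186  162 172 184 186 185 186 192 193 196 197 212 205 186 160  59 182 238 216 255
188  155 111 182 180 180 179 169 183 132 172 162 105  59  62  62 169 135 168 213
190  151 142 189 184 185 169 156 182 109  64  64  62  63  63  62 170 223 136 143
192  144 135 200 190 185 167 105  64  64  70  69  66  64  65  62  38 164 128 110
194  138 136 182 187 164  73  68  67  70  70  68  64  64  63  63  71 147 143 145
196  114 194 178 199  81  89  74  73  73  68  67  64  64  65  62  58 136 125 170
198  202 204 203 198 181  88  73  73  75  74  72  69  63  63  61  99 241 255 255
200  231 223 217 199 162  91  72  73  72  72  67  62  78 135 226 246 235  91 116
202  206 206 206 209 158 101  72  71  66  59  95 164 232 250 245 245 254 255 255
204  223 227 240 240 254 123  58  80 155 244 252 238 249 247 247 246 246 247 248
206  221 255 255 254 254 255 252 246 244 246 248 252 247 241 248 246 244 238 228
208  255 254 254 254 254 253 252 250 239 251 254 254 254 254 249 243 250 247 246
210  255 254 254 254 254 254 253 253 250 242 247 253 254 254 253 255 136 149 225
137
```

Stone stands (dark slab from (147,204) to (167,186), as predicted). Now tip it over toward −y with the closed fingers.

Call:
apply_moves --targets '[[[0, 0.02, 0], [0, 0, 0], 1], [[0, 0.02, 0], [0, 0, 0], 1], [[0, 0, 0], [0, 0, 0], 1], [[0, 0, 0], [0, 0, 0], 1], [[0, 0, 0.015], [0, 0, 0], 1], [[0, 0, 0.015], [0, 0, 0], 1], [[0, 0, 0.01], [0, 0, 0], 1], [[0, 0, 0], [0, 0, 0], 1]]'

```text
t: 20.45
tcp_pos: [0.3807, 0.4492, 0.0135]
orientation: [[-0.999, 0.045, -0.001], [0.045, 0.999, -0.002], [0.001, -0.002, -1.0]]
force: [0.5, 0.9, -0.2]
finger_gap: 0.0003
grip_force: 0.0
```

Call:
apply_moves --targets '[[[0, -0.006, 0], [0, 0, 0], 1], [[0, -0.006, 0], [0, 0, 0], 1], [[0, -0.005, 0], [0, 0, 0], 1], [[0, -0.005, 0], [0, 0, 0], 1], [[0, -0.005, 0], [0, 0, 0], 1], [[0, -0.004, 0], [0, 0, 0], 1], [[0, -0.004, 0], [0, 0, 0], 1], [[0, -0.004, 0], [0, 0, 0], 1]]'

```text
t: 21.12
tcp_pos: [0.3797, 0.4111, 0.0156]
orientation: [[-0.999, 0.045, 0.001], [0.045, 0.999, 0.001], [-0.001, 0.001, -1.0]]
force: [-0.6, -0.2, -0.3]
finger_gap: -0.0002
grip_force: 0.0
```

```bash
cat > look.py <<'E'
from h import *
import sys
def blob(n,x0,y0,x1,y1,th=100):
    s=snapshot(n)[:,:,::-1].copy();cv2.imwrite(f"pics/{n}_l.png",s);g=s.max(2)
    for y in range(y0,y1,2): print(y,''.join('%4d'%v for v in g[y,x0:x1:2]))
E
python3 - <<'E'
from look import *
print(r.get_obs()["tcp_pos"])
L=[.3798,.382,np.radians(-2.6)]
for n in("scene","top"):print(n,proj(n,place(L,[[a*.035,b*.0215,.014] for a in(-1,1) for b in(-1,1)])))
blob("scene",136,180,182,216)
E
```

```text
[0.3797 0.4111 0.0156]
scene [[157.1007 205.4395]
 [148.1787 200.5403]
 [177.4897 196.8255]
 [168.486  192.2414]]
top [[162.407  260.6387]
 [146.2835 259.7673]
 [165.0685 234.4279]
 [149.1124 233.5751]]
180  173 166 227 214 209 208 202 182  57  25  41  20 215 196 190 191 197 210 220 224 221 212 223
182  159 144 193 182 180 184 190 191 138  79  29  28 182 187 191 207 224 232 235 237 232 125 196
184  143 168 181 182 193 208 217 179 149  97  28  31 154 202 200 217 230 232 236 228 210 104 182
186  165 159 182 184 185 187 188 199 148 114  37  30 162 205 201 218 255 255 215 213 215 172 166
188  159 154 135 178 180 180 175 176 127 133  40  28 146 192 200 215 223 164 173 221 218 213 209
190  151 146 169 183 183 178 168 172 116 158  39  65 160 196 194  70 102  92  95 153 193 221 217
192  146 140 174 194 189 184 182 190 205 184 125 210 155 177  95  87  86  80  60 107 146 154 191
194  140 135 164 182 188 193 196 196 193 207 205 170 149 137 136  79  36  39 136 147 141 107 144
196  137 153 184 189 190 201 210 211 223 208 172 143 128  67  27  33  37 119 131 132 139 131 171
198  205 201 205 201 209 175 210 142 168 171 142  34  32  33  35  67  96 147 154 141 130 126 149
200  233 226 220 209 191 190 104 107  90  29  37  35  46  85 118 110 104 106 104 133 123 110 153
202  205 207 205 210 196 192 114  94  38  39  43 105 115 115 112 111 107  98 147 101  95  94 115
204  218 228 242 191 255 254 159  46  81 141 141 111 118 115 110 137 145 244 209 104 118  96  94
206  235 238 255 254 254 253 255 157 152 139 122 128 133 163 234 252 247 243 240  84  93  96 121
208  255 255 254 254 254 254 253 253 247 244 253 255 255 254 253 239 249 247 253  94 156 245 216
210  255 255 254 254 254 254 254 253 252 246 234 242 250 254 251 253 242 142 139 255 179 158 161
212  255 255 255 255 254 254 254 254 254 252 253 249 245 251 253 253 238 106 137 147 164 162 165
214  130 196 249 255 255 255 254 254 254 254 253 252 247 242 241 249 234  98  99 124 136 156 166
```

Call:
apply_moves --targets '[[[0, 0, -0.02], [0, 0, 0], 1], [[0, 0, -0.03], [0, 0, 0], 1], [[0, 0, -0.03], [0, 0, 0], 0.5], [[0, 0, -0.02], [0, 0, 0], 0.3], [[0, 0, 0], [0, 0, 0], 0.3], [[0, 0, 0], [0, 0, 0], 0.3], [[0, 0, 0], [0, 0, 0], 0.3], [[0, 0, 0], [0, 0, 0], 0.3]]'

```text
t: 21.83
tcp_pos: [0.3792, 0.4111, 0.1141]
orientation: [[-0.999, 0.045, -0.0], [0.045, 0.999, -0.001], [0.0, -0.001, -1.0]]
force: [0.5, -0.2, -0.2]
finger_gap: 0.0596
grip_force: 0.0
```

Run:
```python
from look import *
blob("scene",136,180,184,212)
blob("top",136,224,176,270)
```

```text
180  177 167 228 214 211 210 200 182 182 184 181 193 202 193 189 192 197 210 221 225 222 212 224 246
182  161 144 196 183 182 185 191 191 192 188 183 179 180 187 192 207 226 232 235 237 233 124 255 255
184  144 169 181 183 192 208 218 210 194 195 198 200 204 201 200 219 230 233 238 228 212 102 178 255
186  168 159 184 184 187 187 189 193 193 196 207 214 215 206 201 220 241 221 218 214 216 175 166 179
188  159 156 135 181 181 180 175 174 188 206 208 195 195 191 200 215 177 150 195 221 219 214 210 190
190  151 146 168 184 184 180 169 171 179 191 208 216 198 193 199 206 218 180 145 150 204 235 215 210
192  147 141 174 193 189 186 183 190 205 208 203 198 202 205 207 214 211  91 166 153 212 247 255 235
194  141 135 164 182 190 193 197 198 193 212 222 226 226 215 211 246 245 255 253 253 253 192 235 249
196  138 153 185 189 189 202 209 216 223 232 237 229 205 254 233 228 230 228 232 246 249 247 230 196
198  206 202 204 200 209 176 208 228 230 226 246 247 232 226 226 229 230 228 226 225 221 201 146 152
200  234 227 221 209 192 188 202 178 239 245 234 227 223 219 209 209 217 226 242 130  92 1
[... 1770 characters left out ...]
 255 239 242 247 240
254   53  43  47  52  45 134 244 208 197 190 190 191 186 189  50 248 237 240 240 236
256   47  52  60  50  49  45 157 219 211 194 195 192 180 199  44 238 240 240 240 235
258   49  50  48  48  53  53  38 202 217 204 195 198 182 129  54 236 239 245 244 245
260   49  48  50  48  50  51  52  32 224 202 181 166 122  75 135 226 212 231 239 233
262   47  48  55  53  53  51  57  49  99 247 235 236 210 226 223 220 210 203 207 205
264  125  49  47  48  52  53  52  52  49 167 235 235 226 230 230 235 230 228 221 216
266  117 120  71  50  56  48  54  51  57  39 249 241 236 237 235 235 235 229 218 228
268  121 120 118  73  53  46  53  52  54  52 115 251 244 243 242 243 242 236 228 234
```

The stone now lies flat, with a light grey top at about (150–165, 235–260) in the top view. I'll measure it by saturation.

Run:
```python
from h import *
s=cv2.imread("pics/top_l.png");h=cv2.cvtColor(s,cv2.COLOR_BGR2HSV)
m=((h[...,1]<60)&(h[...,2]>90)).astype(np.uint8);m[:226]=0;m[268:]=0;m[:,:140]=0;m[:,176:]=0
m=cv2.morphologyEx(m,cv2.MORPH_CLOSE,np.ones((3,3)))
n,l,st,ce=cv2.connectedComponentsWithStats(m);i=1+st[1:,4].argmax();print(st[i],ce[i])
for y in range(230,266,2):print(y,''.join('#' if v==i else '.' for v in l[y,140:176]))
pts=np.argwhere(l==i)[:,::-1].astype(np.float64)
W=np.array([ray("top",p,.014)[:2] for p in pts])*1e3
print(W.mean(0),cv2.minAreaRect(W.astype(np.float32)))
```

```text
[149 234  17  27 389] [156.6272 246.9666]
230 ....................................
232 ....................................
234 ..............##....................
236 ..........################..........
238 ..........################..........
240 ..........###############...........
242 ..........###############...........
244 ..........###############...........
246 ..........###############...........
248 .........################...........
250 .........################...........
252 .........###############............
254 .........###############............
256 .........##############.............
258 ..........#############.............
260 ...........##########...............
262 ....................................
264 ....................................
[380.0561 379.5967] ((379.8617248535156, 379.25164794921875), (40.98819351196289, 69.51205444335938), 89.14698028564453)
```

Call:
apply_moves --targets '[[[-0.001, -0.016, 0], [0, 0, 0], 0.2], [[-0.001, -0.0155, 0], [0, 0, 0], 0.2], [[0, 0, 0.03], [0, 0, 0], 0.2], [[0, 0, 0.03], [0, 0, 0], 0.2], [[0, 0, 0.03], [0, 0, 0], 0.2], [[0, 0, 0.02], [0, 0, 0], 0.2], [[0, 0, 0.012], [0, 0, 0], 0.2], [[0, 0, 0.005], [0, 0, 0], 0.2]]' --grip_force 30

```text
t: 22.6
tcp_pos: [0.3797, 0.3789, -0.0135]
orientation: [[-0.999, 0.045, -0.001], [0.045, 0.999, -0.001], [0.001, -0.001, -1.0]]
force: [-0.1, 0.4, -0.2]
finger_gap: 0.0683
grip_force: 0.0
```

Call:
apply_moves --targets '[[[0, 0, 0.0015], [0, 0, 0], 0.2], [[0, 0, 0], [0, 0, 0], 0.4], [[0, 0, 0], [0, 0, 0], 0.45], [[0, 0, 0], [0, 0, 0], 1], [[0, 0, 0], [0, 0, 0], 1], [[0, 0, 0], [0, 0, 0], 1], [[0, 0, 0], [0, 0, 0], 1], [[0, 0, 0], [0, 0, 0], 1]]'

```text
t: 23.27
tcp_pos: [0.381, 0.3806, -0.0115]
orientation: [[-0.999, 0.044, 0.003], [0.044, 0.999, 0.002], [-0.003, 0.002, -1.0]]
force: [-0.8, -0.8, 7.4]
finger_gap: 0.042
grip_force: 31.3
```

Gripped at 42 mm. Lift, turn, and carry straight over the chest.

Call:
apply_moves --targets '[[[0, 0, -0.01], [0, 0, 0], 1], [[0, 0, -0.03], [0, 0, 7], 1], [[0, 0, -0.04], [0, 0, 7], 1], [[0, 0, -0.04], [0, 0, 7], 1], [[0, 0, -0.04], [0, 0, 7], 1], [[0, 0, -0.035], [0, 0, 7], 1], [[0, 0, -0.02], [0, 0, 7], 1], [[0, 0, -0.01], [0, 0, 7], 1]]' --grip_force 40

```text
t: 23.93
tcp_pos: [0.3805, 0.3803, 0.2171]
orientation: [[-0.617, 0.787, 0.005], [0.787, 0.617, 0.004], [0.0, 0.007, -1.0]]
force: [0.1, 0.2, -0.4]
finger_gap: 0.0418
grip_force: 41.9
```

Call:
apply_moves --targets '[[[0, 0, 0], [0, 0, 7], 1], [[-0.015, -0.005, 0], [0, 0, 4.6], 1], [[-0.03, -0.01, 0], [0, 0, 0], 1], [[-0.037, -0.0115, 0], [0, 0, 0], 1], [[-0.037, -0.0115, 0], [0, 0, 0], 1], [[-0.037, -0.0115, 0], [0, 0, 0], 1], [[-0.037, -0.0115, 0], [0, 0, 0], 1], [[-0.037, -0.0115, 0], [0, 0, 0], 1]]'

```text
t: 24.6
tcp_pos: [0.4201, 0.1404, 0.213]
orientation: [[-0.452, 0.892, 0.003], [0.892, 0.452, 0.001], [-0.0, 0.003, -1.0]]
force: [0.7, -0.3, -0.3]
finger_gap: 0.0422
grip_force: 41.9
```

Call:
apply_moves --targets '[[[-0.037, -0.0115, 0], [0, 0, 0], 1], [[-0.037, -0.0115, 0], [0, 0, 0], 1], [[-0.037, -0.0115, 0], [0, 0, 0], 1], [[-0.037, -0.0115, 0], [0, 0, 0], 1], [[-0.037, -0.0115, 0], [0, 0, 0], 1], [[-0.037, -0.0115, 0], [0, 0, 0], 1], [[-0.037, -0.0115, 0], [0, 0, 0], 1], [[-0.037, -0.0115, 0], [0, 0, 0], 1]]'

```text
t: 25.27
tcp_pos: [0.4718, -0.1656, 0.213]
orientation: [[-0.451, 0.892, 0.003], [0.892, 0.451, 0.0], [-0.001, 0.002, -1.0]]
force: [0.4, 0.3, -1.1]
finger_gap: 0.0419
grip_force: 41.9
```

Run:
```python
from h import *
b=place(q,[[-.004,0,0]])[0];print(b)
delta([b[0],b[1],.08],tool(26.76))
```

```text
[ 0.5014 -0.3158  0.    ]
tcp [ 0.4718 -0.1656  0.213 ] q [-0.3893 -0.2731  1.8122  0.0011  1.6001 -0.8575] t 25.2667 F [ 0.4427  0.3494 -1.0801] gap 0.04185885866063378 gf 41.907087564468384
rot deg (tool) [0.1374 0.059  0.0691] shift cur frame mm [-147.3137  -41.6707  133.0188] shift final frame mm [-147.5006  -41.1738  132.9665]
```

Call:
apply_moves --targets '[[[-0.035, -0.01, 0], [0, 0, 0], 1], [[-0.035, -0.01, 0], [0, 0, 0], 1], [[-0.03, -0.009, 0.015], [0, 0, 0], 1], [[-0.02, -0.006, 0.03], [0, 0, 0], 1], [[-0.005, -0.002, 0.03], [0, 0, 0], 1], [[0, 0, 0.03], [0, 0, 0], 1], [[0, 0, 0.015], [0, 0, 0], 1], [[0, 0, 0], [0, 0, 0], 1]]'

```text
t: 25.93
tcp_pos: [0.4941, -0.2909, 0.0885]
orientation: [[-0.451, 0.892, -0.003], [0.892, 0.451, 0.003], [0.004, -0.001, -1.0]]
force: [-0.5, -0.1, -1.9]
finger_gap: 0.0418
grip_force: 41.9
```

Run:
```python
from h import *
b=place(q,[[-.004,0,0]])[0]
delta([b[0],b[1],.0275],tool(26.76))
s=snapshot("scene")[:,:,::-1].copy();cv2.imwrite("pics/s7.png",s)
x,y,w,h=330,200,120,90;k=800/w
i=cv2.resize(s[y:y+h,x:x+w],(800,600),interpolation=cv2.INTER_CUBIC)
o=r.get_obs();zb=o["tcp_pos"][2]+.0115;yaw=np.arctan2(-o["orientation"][1,0],-o["orientation"][0,0])
def dots(qq,L,c):
    for u in proj("scene",place(qq,L)): cv2.circle(i,tuple(int(v) for v in (u-[x,y]+.5)*k),3,c,-1)
dots([o["tcp_pos"][0],o["tcp_pos"][1],yaw],[[a,c,zb+e] for a in(-.035,.035) for c in(-.0215,.0215) for e in(0,.014)],(0,255,0))
dots(q,[[.037,-.022,.05],[.037,.022,.05],[-.046,-.02,.053],[-.046,.02,.053],[-.025,-.017,.038],[.037,-.017,.038]],(0,0,255))
cv2.imwrite("pics/g7.png",i)
```

```text
tcp [ 0.4941 -0.2909  0.0885] q [-0.5773 -0.0384  1.8089  0.0013  1.3754 -1.0457] t 25.9333 F [-0.4881 -0.0974 -1.9081] gap 0.041766987798228225 gf 41.87592387199402
rot deg (tool) [-0.0631 -0.2491  0.0652] shift cur frame mm [-25.7444  -4.6825  60.9275] shift final frame mm [-25.4845  -4.7205  61.0337]
```

View pics/g7.png

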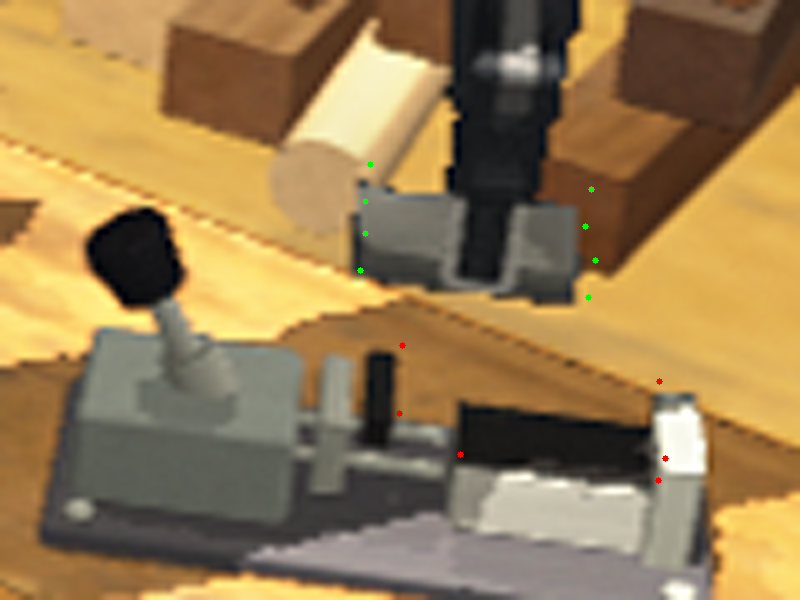

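The picture shows the stone level above the bed. Its ends are at about (357,250) and (575,265), the jaw face is at x≈396 and the fence at x≈655. Relative to the clamp it sits about 1.5 mm toward the jaw of where the model puts it, so I'll shift accordingly and lower.

Call:
apply_moves --targets '[[[-0.009, -0.0016, 0], [0, 0, 0], 1], [[-0.009, -0.0016, 0], [0, 0, 0], 1], [[-0.009, -0.0015, 0], [0, 0, 0], 1], [[0, 0, 0], [0, 0, 0], 1], [[0, 0, 0], [0, 0, 0], 1], [[0, 0, 0.01], [0, 0, 0], 1], [[0, 0, 0.01], [0, 0, 0], 1], [[0, 0, 0], [0, 0, 0], 1]]'

```text
t: 26.65
tcp_pos: [0.5027, -0.317, 0.0687]
orientation: [[-0.452, 0.892, -0.002], [0.892, 0.452, 0.003], [0.003, -0.0, -1.0]]
force: [0.0, -1.0, -2.7]
finger_gap: 0.0416
grip_force: 41.9
```

Run:
```python
from h import *
b=place(q,[[-.0025,0,0]])[0]
delta([b[0],b[1],.0265],tool(26.76))
```

```text
tcp [ 0.5027 -0.317   0.0687] q [-0.6062  0.0217  1.7829  0.0013  1.3397 -1.0752] t 26.65 F [ 0.0474 -0.9838 -2.6511] gap 0.041569842465583214 gf 41.89179718494415
rot deg (tool) [-0.011  -0.1715  0.0959] shift cur frame mm [-0.0146 -0.5949 42.1947] shift final frame mm [ 0.1107 -0.6031 42.1944]
```

Call:
apply_moves --targets '[[[0, -0.0005, 0.012], [0, 0, 0], 1], [[0, 0, 0.01], [0, 0, 0], 1], [[0, 0, 0.008], [0, 0, 0], 1], [[0, 0, 0.005], [0, 0, 0], 1], [[0, 0, 0.004], [0, 0, 0], 1], [[0, 0, 0.001], [0, 0, 0], 1], [[0, 0, 0], [0, 0, 0], 1], [[0, 0, 0], [0, 0, 0], 1]]'

```text
t: 27.32
tcp_pos: [0.5035, -0.3182, 0.0321]
orientation: [[-0.452, 0.892, 0.002], [0.892, 0.452, 0.0], [-0.0, 0.002, -1.0]]
force: [0.1, 0.8, -1.8]
finger_gap: 0.0419
grip_force: 41.9
```

Call:
apply_moves --targets '[[[0, 0, 0.0007], [0, 0, 0], 1], [[0, 0, 0.0007], [0, 0, 0], 1], [[0, 0, 0.0006], [0, 0, 0], 1], [[0, 0, 0], [0, 0, 0], 1], [[0, 0, 0], [0, 0, 0], 1], [[0, 0, 0], [0, 0, 0], 1], [[0, 0, 0], [0, 0, 0], 1], [[0, 0, 0], [0, 0, 0], 1]]'

```text
t: 27.98
tcp_pos: [0.5033, -0.3181, 0.0297]
orientation: [[-0.452, 0.892, 0.001], [0.892, 0.452, 0.001], [-0.0, 0.001, -1.0]]
force: [0.1, -0.6, -0.4]
finger_gap: 0.042
grip_force: 41.9
```

Call:
apply_moves --targets '[[[0, 0, 0.0007], [0, 0, 0], 1], [[0, 0, 0.0007], [0, 0, 0], 1], [[0, 0, 0.0006], [0, 0, 0], 1], [[0, 0, 0.0005], [0, 0, 0], 1], [[0, 0, 0], [0, 0, 0], 1], [[0, 0, 0], [0, 0, 0], 1], [[0, 0, 0], [0, 0, 0], 1], [[0, 0, 0], [0, 0, 0], 1]]'

```text
t: 28.65
tcp_pos: [0.5033, -0.3181, 0.0272]
orientation: [[-0.452, 0.892, 0.001], [0.892, 0.452, 0.001], [-0.0, 0.001, -1.0]]
force: [0.2, -0.1, -1.3]
finger_gap: 0.0419
grip_force: 41.9
```

Call:
apply_moves --targets '[[[0, 0, 0.0005], [0, 0, 0], 1], [[0, 0, 0.0005], [0, 0, 0], 1], [[0, 0, 0.0005], [0, 0, 0], 1], [[0, 0, 0], [0, 0, 0], 1], [[0, 0, 0], [0, 0, 0], 1], [[0, 0, 0], [0, 0, 0], 1], [[0, 0, 0], [0, 0, 0], 1], [[0, 0, 0], [0, 0, 0], 1]]'

```text
t: 29.32
tcp_pos: [0.5035, -0.3182, 0.0266]
orientation: [[-0.452, 0.892, 0.002], [0.892, 0.452, 0.0], [-0.0, 0.002, -1.0]]
force: [-4.7, 3.8, 8.8]
finger_gap: 0.0416
grip_force: 42.9
```

Seated on the bed (contact at the expected height). Release and rise.

Call:
apply_moves --targets '[[[0, 0, -0.0005], [0, 0, 0], 0.45], [[0, 0, 0], [0, 0, 0], 0.4], [[0, 0, 0], [0, 0, 0], 0.3], [[0, 0, 0], [0, 0, 0], 0.25], [[0, 0, 0], [0, 0, 0], 0.25], [[0, 0, 0], [0, 0, 0], 0.25], [[0, 0, -0.01], [0, 0, 0], 0.25], [[0, 0, -0.02], [0, 0, 0], 0.25]]'

```text
t: 29.98
tcp_pos: [0.5023, -0.3174, 0.0547]
orientation: [[-0.452, 0.892, -0.002], [0.892, 0.452, 0.003], [0.003, -0.0, -1.0]]
force: [-0.4, -0.8, -0.4]
finger_gap: 0.0639
grip_force: 0.0
```

Call:
apply_moves --targets '[[[0, 0, -0.03], [0, 0, 0], 0.25], [[0, 0, -0.035], [0, 0, 0], 0.5], [[0, 0, -0.04], [0, 0, 0], 1], [[0, 0, -0.02], [0, 0, 0], 1], [[0.02, 0, 0], [0, 0, 0], 1], [[0.03, 0, 0], [0, 0, 0], 1], [[0, 0, 0], [0, 0, 0], 1], [[0, 0, 0], [0, 0, 0], 1]]'

```text
t: 30.65
tcp_pos: [0.4803, -0.2729, 0.1824]
orientation: [[-0.452, 0.892, 0.003], [0.892, 0.452, -0.0], [-0.001, 0.002, -1.0]]
force: [1.0, -0.3, -0.5]
finger_gap: 0.0003
grip_force: 0.0
```

Run:
```python
from h import *
s=snapshot("scene")[:,:,::-1].copy();cv2.imwrite("pics/s8.png",s)
h=cv2.cvtColor(s,cv2.COLOR_BGR2HSV)
c=proj("scene",place(q,[[a-.0025,b,.038+e] for a in(-.035,.035) for b in(-.0215,.0215) for e in(0,.014)]));print(c.round(1))
for y in range(240,282):print(y,''.join('%4d'%v for v in s.max(2)[y,376:440:2]))
top=place(q,[[-.108,0,.045]])[0]+(.047+.016)*ax;print("knob top out",top)
R=tool(26.76,-20); delta(top+.0155*R[:,2]+.03*ax,R)
```

```text
[[392.7 268.1]
 [393.4 262.8]
 [393.1 257. ]
 [393.8 251.8]
 [426.2 272.5]
 [427.2 267.1]
 [425.5 261.1]
 [426.4 255.8]]
240  254 255 206 187 190 199 201 204 203 207 210 212 208 211 219 228 229 228 229 234 222 125 101 119 232 225 225 225 226 227 228 229
241  251 252 255 221 184 198 200 204 204 204 209 216 215 215 215 222 227 229 227 228 230 235 173 209 228 226 225 224 224 226 227 230
242  251 252 255 255 148 172 201 204 202 199 201 209 221 222 220 220 226 227 229 228 227 228 231 230 227 225 223 225 224 225 226 229
243  253 255 145 159 165 138 172 200 198 196 197 201 212 222 225 223 225 226 228 227 227 225 227 227 227 225 226 226 225 222 226 227
244  236 153 149 155 157 157 156 145 193 194 195 196 203 213 220 225 225 226 226 227 225 225 225 225 226 226 226 227 226 223 222 225
245  162 168 161 152 151 156 160 159 140 181 197 199 200 203 208 216 222 225 225 227 226 226 223 224 225 225 226 227 225 224 221 224
246  166 169 163 157 150 149 147 151 152 133 180 201 198 198 199 205 213 222 224 225 226 227 227 225 226 226 227 227 226 223 223 222
247  173 165 159 155 158 152 143 141 154 164 169
[... 4236 characters left out ...]
 143 143 143 145 147 135 159 200 201 191 195 201 199 196 197 198 199 199 201 161 164 163 170  78 124 236
280  145 146 167 159 151 150 147 147 143 143 154 142 139 139 122 129 160 206 188 190 196 201 197 196 197 156 166 162 169  61 106 239
281  148 149 163 164 155 149 150 150 148 147 165 143 142 143 142 142 141 131 124 151 186 205 187 191 198 150 167 161 166  58  99 252
knob top out [ 0.4404 -0.1948  0.0996]
tcp [ 0.4806 -0.2735  0.1821] q [-0.5641 -0.1419  1.7508  0.0011  1.5307 -1.0332] t 30.7 F [ 0.0691 -0.9467  0.574 ] gap -0.00018929553003102503 gf 0.0
rot deg (tool) [  0.1329 -19.9338   0.0966] shift cur frame mm [98.1004 -0.4409 71.0266] shift final frame mm [116.4377  -0.5013  33.3267]
```

The stone lies flat on the bed, with its left end at col 393, clear of the jaw at 388, and its right end at 426, by the fence. Now tilt and go above the knob's top with closed fingers.

Call:
apply_moves --targets '[[[0, 0, 0], [0, -7, 0], 1], [[0, 0, 0], [0, -7, 0], 1], [[0.02, 0, 0], [0, -6, 0], 1], [[0.03, 0, 0], [0, 0, 0], 1], [[0.035, 0, 0.005], [0, 0, 0], 1], [[0.03, 0, 0.01], [0, 0, 0], 1], [[0, 0, 0.01], [0, 0, 0], 1], [[0, 0, 0], [0, 0, 0], 1]]'

```text
t: 31.37
tcp_pos: [0.435, -0.1838, 0.1187]
orientation: [[-0.426, 0.892, 0.154], [0.838, 0.453, -0.304], [-0.341, -0.0, -0.94]]
force: [0.2, -0.0, -0.0]
finger_gap: -0.0001
grip_force: 0.0
```

Run:
```python
from h import *
top=place(q,[[-.108,0,.045]])[0]+(.047+.016)*ax
R=tool(26.76,-20); delta(top+.0155*R[:,2]+.006*ax,R); print("axis in tool",R.T@ax)
s=snapshot("scene")[:,:,::-1];o=r.get_obs();tip=o["tcp_pos"]-.0155*o["orientation"][:,2]
print("tip px",proj("scene",tip),"knob top px",proj("scene",top))
g=s.max(2)
for y in range(200,246,2):print(y,''.join('%4d'%v for v in g[y,330:370:2]))
```

```text
tcp [ 0.435  -0.1838  0.1187] q [-0.2943 -0.4803  2.1451 -0.2631  1.2418 -0.7082] t 31.3667 F [ 0.2234 -0.0101 -0.0006] gap -9.785485363132508e-05 gf 0.0
rot deg (tool) [ 0.0525 -0.0691  0.1517] shift cur frame mm [-4.0052 -0.182  31.7928] shift final frame mm [-3.9673 -0.1424 31.7978]
axis in tool [ 0.1736 -0.     -0.9848]
tip px [[341.6596 218.1782]] knob top px [[348.3042 233.089 ]]
200   37  24  27  37  30  32 158 209 207 210 210 209 208 207 186 169 175 175 172 178
202   24  25  26  31  39  32 162 203 201 207 207 209 206 180 174 179 178 171 173 183
204   28  31  31  24  37  32  49 209 205 205 210 210 201 112 127 162 169 178 184 169
206   30  27  29  26  25 102 112 212 207 206 206 207 192 111 115 118 116 110 137 169
208   86 194  26  31  28  70 122 166 171 197 202 203 177 110 113 112 118 115 116 114
210  229 195  38  32  28  27 128 162 220 225 214 219 169 113 120 116 113 117 116 113
212  221 234  83  28  28  28 105 110 226 224 227 227 161 119 115 112 114 118 120 119
214  220 224 185  26  28  27  69 157 183 230 227 229 142 114 121 121 119 121 123 118
216  226 221 188  51  32  28  2
[... 543 characters left out ...]
 226 226 224 225 226
230  122 128 128 144 157 154 144 145 144 143 139 153 156 226 234 232 228 221 221 225
232  124 121 126 131 138 151 156 160 118  13  27  36  49 149 122 188 231 231 228 224
234  121 116 118 124 120 127 144  43  15  17  41  43  32 123 145 144 149 143 207 227
236  135 123 113 116 118 120  85  18  16  19  41  36  29 113 166 155 144 145 157 135
238  131 151 149 131 128 139  97  15  19  26  31  28  27  48 160 162 159 156 158 156
240  133 138 150 157 147 140 120  15  16  19  27  26  27  23 122 162 166 166 166 164
242  113 126 134 169 167 169 168 139  19  17  22  24  23  25 135 147 160 168 167 168
244  132 115 127 135 135 170 169 173 140  15  17  19  42 127 149 143 152 164 168 161
```

Call:
apply_moves --targets '[[[-0.0015, 0, 0.01], [0, 0, 0], 1], [[-0.0015, 0, 0.01], [0, 0, 0], 1], [[-0.001, 0, 0.007], [0, 0, 0], 1], [[0, 0, 0.005], [0, 0, 0], 1], [[-0.0003, 0, 0.002], [0, 0, 0], 1], [[-0.0003, 0, 0.002], [0, 0, 0], 1], [[0, 0, 0], [0, 0, 0], 1], [[0, 0, 0], [0, 0, 0], 1]]'

```text
t: 32.08
tcp_pos: [0.443, -0.1991, 0.0883]
orientation: [[-0.424, 0.892, 0.156], [0.839, 0.451, -0.305], [-0.342, 0.002, -0.94]]
force: [-1.0, 1.1, 0.2]
finger_gap: -0.0001
grip_force: 0.0
```

Call:
apply_moves --targets '[[[-0.0003, 0, 0.0015], [0, 0, 0], 1], [[-0.0003, 0, 0.0015], [0, 0, 0], 1], [[-0.0003, 0, 0.0015], [0, 0, 0], 1], [[-0.0002, 0, 0.0015], [0, 0, 0], 1], [[-0.0003, 0, 0.0015], [0, 0, 0], 1], [[-0.0002, 0, 0.0015], [0, 0, 0], 1], [[0, 0, 0], [0, 0, 0], 1], [[0, 0, 0], [0, 0, 0], 1]]'

```text
t: 32.75
tcp_pos: [0.445, -0.2031, 0.0802]
orientation: [[-0.424, 0.892, 0.156], [0.839, 0.452, -0.305], [-0.342, 0.001, -0.94]]
force: [-0.7, -0.8, -0.1]
finger_gap: -0.0001
grip_force: 0.0
```

Run:
```python
from h import *
s=snapshot("scene")[:,:,::-1].copy();cv2.imwrite("pics/s9.png",s)
a=cv2.cvtColor(cv2.imread("pics/s8.png"),cv2.COLOR_BGR2GRAY);g=cv2.cvtColor(s,cv2.COLOR_BGR2GRAY)
def tr(x,y,w,h,m=12):
    c=cv2.matchTemplate(g[y-m:y+h+m,x-m:x+w+m],a[y:y+h,x:x+w],cv2.TM_CCOEFF_NORMED);_,v,_,l=cv2.minMaxLoc(c);return np.array(l)-m,v
print("knob",tr(343,229,16,16),"jaw",tr(377,250,14,24),"stone",tr(395,252,20,18))
print(s.max(2)[258,370:400])
o=r.get_obs();print("tip",proj("scene",o["tcp_pos"]-.0155*o["orientation"][:,2]))
for y in range(206,262,2):print(y,''.join('%4d'%v for v in s.max(2)[y,334:372:2]))
```

```text
knob (array([3, 6]), 0.8381283283233643) jaw (array([6, 1]), 0.7926226854324341) stone (array([11,  1]), 0.5236191153526306)
[243 242 243 241 196 145 153 156 154 151 148 149 149 147 184 248 254 252
 247 253 233  38  60  62  52 195 244 240 238 237]
tip [[350.0609 235.1151]]
206  241 208  42  26  32  33  30  34  17 214 194 111 116 118 117 111 137 173 163
208  235 224  60  23  26  33  29  33  28 213 178 112 114 116 119 117 118 115 117
210  233 237  60  68  56  22  27  32  26 226 169 116 120 114 116 117 117 113 115
212  184 215  89  71  66  30  30  31 184 232 163 119 116 117 116 117 121 120 119
214  130 122  56  42  30  36  26  32  22 235 143 115 121 122 120 122 124 119 116
216   50  50  43  23  27  37  34  33  28 237 134 115 121 123 119 120 123 118 121
218   28  45  45  33  25  31  37  32  30 236 230 217 184 134 116 120 120 121 123
220   21  28  26  25  26  25  32  45  39 228 229 228 227 228 232 184 141 123 110
222  162  22  30  32  33  30  25  29 106 175 223 225 230 228 225 222 225 230 216
224  255 139  27  33  27  25  23  24 131 170 227 224 222 222 226 224 222 221 211
226  251 255 234
[... 741 characters left out ...]
  54  17  16  20  22  27  26 108 155 165 170 162 166
246  116 123 131 153 174 180 153  11  18  17  19  23  25  91 158 155 163 172 163
248  203 160 154 155 164 165 171 134  14  18  18  21  28 145 169 172 163 156 158
250  251 255 167 163 159 111 137 140  62  16  21  56 139 102 206 170 176 166 165
252  251 247 217 143 134 125 136 137 139 145 115 103 124 215 223 239 238 247 244
254  246 252 239 138 115 129 135 136 131 137  97  88 203 194 204 225 232 232 234
256  250 241 241 222  82 136 133 135 135 106  98  87 139 182 199 194 233 232 244
258  141 252 253 145  85 168 255 133 125 109 110  96  93 173 190 205 230 237 243
260  143 145 138  77 250 247 199 139 141 139 141 100 119 239 236 235 234 234 239
```

The knob has snapped inward past half-way, with knob and jaw both back near home. I'll follow it to the hard stop.

Call:
apply_moves --targets '[[[-0.0003, 0, 0.0015], [0, 0, 0], 1], [[-0.0003, 0, 0.0015], [0, 0, 0], 1], [[-0.0003, 0, 0.0015], [0, 0, 0], 1], [[-0.0002, 0, 0.001], [0, 0, 0], 1], [[-0.0002, 0, 0.001], [0, 0, 0], 1], [[0, 0, 0], [0, 0, 0], 1], [[0, 0, 0], [0, 0, 0], 1], [[0, 0, 0], [0, 0, 0], 1]]'

```text
t: 33.47
tcp_pos: [0.4466, -0.2062, 0.0745]
orientation: [[-0.424, 0.892, 0.156], [0.839, 0.452, -0.305], [-0.342, 0.001, -0.94]]
force: [0.7, -0.5, -0.3]
finger_gap: 0.0
grip_force: 0.0
```

Call:
apply_moves --targets '[[[-0.0001, 0, 0.0007], [0, 0, 0], 1], [[-0.0001, 0, 0.0007], [0, 0, 0], 1], [[-0.0001, 0, 0.0006], [0, 0, 0], 1], [[0, 0, 0], [0, 0, 0], 1], [[0, 0, 0], [0, 0, 0], 1], [[0, 0, 0], [0, 0, 0], 1], [[0, 0, 0], [0, 0, 0], 1], [[0, 0, 0], [0, 0, 0], 1]]'

```text
t: 34.13
tcp_pos: [0.447, -0.207, 0.0728]
orientation: [[-0.424, 0.892, 0.156], [0.839, 0.452, -0.305], [-0.342, 0.001, -0.94]]
force: [-1.2, 0.5, 2.0]
finger_gap: 0.0003
grip_force: 1.1
```

Contact just starting. Press a little more.

Call:
apply_moves --targets '[[[-0.0001, 0, 0.0007], [0, 0, 0], 1], [[-0.0001, 0, 0.0007], [0, 0, 0], 1], [[-0.0001, 0, 0.0006], [0, 0, 0], 1], [[0, 0, 0], [0, 0, 0], 1], [[0, 0, 0], [0, 0, 0], 1], [[0, 0, 0], [0, 0, 0], 1], [[0, 0, 0], [0, 0, 0], 1], [[0, 0, 0], [0, 0, 0], 1]]'

```text
t: 34.8
tcp_pos: [0.4479, -0.2077, 0.0725]
orientation: [[-0.423, 0.892, 0.157], [0.839, 0.451, -0.304], [-0.342, 0.003, -0.94]]
force: [-12.7, 13.5, 21.2]
finger_gap: 0.0003
grip_force: 13.2
```

Hard stop (about 27 N, no further motion), so the knob is fully home. Retreat and check.

Call:
apply_moves --targets '[[[0, 0, -0.005], [0, 0, 0], 1], [[0.002, 0, -0.015], [0, 0, 0], 1], [[0.005, 0, -0.03], [0, 0, 0], 1], [[0, 0, -0.03], [0, 0, 0], 1], [[0, 0, -0.02], [0, 0, 0], 1], [[0, 0, 0], [0, 0, 0], 1], [[0, 0, 0], [0, 0, 0], 1], [[0, 0, 0], [0, 0, 0], 1]]'

```text
t: 35.47
tcp_pos: [0.4287, -0.1716, 0.1616]
orientation: [[-0.424, 0.892, 0.155], [0.839, 0.452, -0.304], [-0.341, 0.001, -0.94]]
force: [-0.2, -0.5, -0.6]
finger_gap: 0.0003
grip_force: 0.0
```

Run:
```python
from h import *
s=snapshot("scene")[:,:,::-1].copy();cv2.imwrite("pics/s10.png",s)
g=cv2.cvtColor(s,cv2.COLOR_BGR2GRAY)
def tr(f,x,y,w,h,m=12):
    a=cv2.cvtColor(cv2.imread(f),cv2.COLOR_BGR2GRAY)
    c=cv2.matchTemplate(g[y-m:y+h+m,x-m:x+w+m],a[y:y+h,x:x+w],cv2.TM_CCOEFF_NORMED);_,v,_,l=cv2.minMaxLoc(c);return np.array(l)-m,v
print("knob vs start",tr("pics/scene0.png",344,234,19,20),"jaw vs out",tr("pics/s8.png",377,250,14,24),"small stones vs start",tr("pics/scene0.png",192,178,20,12))
for y in range(246,276,2):print(y,''.join('%4d'%v for v in s.max(2)[y,378:440:2]))
o=r.get_obs();print(o["tcp_pos"],o["force"],o["t"])
t=snapshot("top")[:,:,::-1].copy();t0=cv2.imread("pics/top0.png");d=cv2.absdiff(t,t0).max(2);print("rack small slots diff",d[190:222,165:212].mean(), "large slot",d[190:222,140:157].mean())
```

```text
knob vs start (array([0, 0]), 0.9171264171600342) jaw vs out (array([6, 1]), 0.7890106439590454) small stones vs start (array([0, 0]), 0.7769328951835632)
246  163 159 153 144 155 250 248 251 244 205 195 193 195 196 200 210 218 221 220 222 224 222 222 222 221 223 224 223 219 219 218
248  166 153 145 159 254 247 245 245 251 253 255 218 210 193 193 194 197 202 207 206 210 218 227 224 223 223 224 226 227 225 222
250  167 161 165 250 248 249 248 248 246 248 252 253 254 250 201 196 190 189 192 196 200 200 201 208 214 219 219 224 226 226 226
252  162 201 255 253 253 252 253 255 254 251 247 245 248 251 252 255 213 202 190 194 201 205 203 202 197 202 210 220 225 224 223
254  255 254 253 253 252 249 219  50  44 233 242 237 242 242 246 251 251 253 248 176 204 209 213 213 215 211 203 203 211 221 227
256  248 251 251 252 242 252 206  56  49 241 244 243 240 234 227 226 224 228 239 249 236 214 197 208 208 209 208 206 206 203 207
258  249 247 249 244 249 254 179  61  51 244 238 235 232 231 228 226 224 225 225 225 228 228 228 232 230 208 230 214 212 216 216
260  251 248 248 231 251 254 151  60  55 2
[... 418 characters left out ...]
211 232 242 232 233 235 230 227 197 255 252 254 249 252
268  252 255 255 255 158 143  94  68  95 114  94  96  94  86  86  89  90  95 101 104 110 112 123 157 205 175 255 253 254 244 247
270  117 131 123 136 155 137 116 133 143 113 128 127 103  89 118  79  71  71  66  73  78  81  87  94  95 108 240 255 255 238 247
272  101 144 149 145 158 114  57  57  55  50 186 186 146 186 143 144 145 203 145 133  96  65  76  77  66 125 163 162 150 254 247
274  118  80  85 137 157 101  57  60  59  53 204 199 201 200 203 203 203 203 203 202 177 179 181 141 143 131 163 164 139 215 250
[ 0.4286 -0.1716  0.1613] [-0.6502 -0.2091  0.045 ] 35.5167
rack small slots diff 4.370345744680851 large slot 87.00367647058823
```

```bash
python3 -c "
from cell import order
print(order.job_done())"
```

```text
the job is handed in; nothing more can be done
None
```

The job is handed in at about 35.5 s: the large stone lies flat on the bed between jaw and fence, let go, with the knob fully home and the jaw against it; both small stones are still in the rack. The fingertips sit about 37 mm further back than stated, so the first try at the knob closed on air, and the second pulled it about 16 mm to its click.

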